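Secure the rods, swing the tool panel down with the lid, and hold the lid up off it

TASK

Lay the loose retaining bar across the two saddles in the tool case, down in both slots over the rods, and let it go. Then take the lid by its handle and swing it fully shut without letting it drop, so that it carries the tool panel nested in it down flat over the tray; then raise the lid alone to about half open (45 degrees), leaving the panel lying flat, and finish while still holding the lid there by its handle so that I can take tools off the panel. Let the lid move the panel, do not push on the panel yourself, and leave the rods and the other things on the bench where they are.

Things in the scene. Friction and masses are not known exactly. Their poses are not given: they have to be found in the camera images.
- case: Open grey steel tool case, fixed on the bench: 280 mm wide (own y), 165 deep (own x), base 65 high; origin under its centre on the table, front (handle side) faces its own -x. Inside clear x -78 to 78, y -136 to 136 mm. Four rods lie in it along x, tops 30 mm above the table; the middle (y -32 to 32) is an empty finger well, floor 10 mm above the table.
- saddle_left (a point): Middle of the seat (slot floor) of the left steel U saddle in the case: x -30, y 98, z 33 mm in the case's frame. The slot is open on top, runs along the case's y, is 20 mm wide with cheeks 10 mm high, then flares to about 40 mm at the mouth, 52 mm above the table; 8 mm thick along y.
- saddle_right (a point): The same for the right saddle, at x -30, y -98, 33 mm above the table in the case's frame.
- bar_center (a point): Centre of the loose retaining bar: plain square aluminium bar 14 x 236 x 14 mm with black rubber ends, long axis = own y, about 120 g, starts lying flat on the table beside the case. Seated, it lies in both saddles over the rods, its centre 40 mm above the table.
- lid (a joint): Angle of the outer lid (rad): 0 shut on the rim, grows as it opens, 0.785 half open, stop 1.70. Grey pan 165 x 280 x 35 mm, 0.5 kg, hinged at the rear rim. Light hinge friction (0.15 N m): stands open near upright, falls shut if let go below about 1.0 with the panel down. Two rubber buffers inside push the panel down ahead of them; lifting it does not lift the panel.
- lid_hinge (a point): Middle of the lid's hinge line, which runs along the case's y: in the case's frame at x +82.5, y 0, 65 mm above the table.
- lid_handle (a point): Middle of the grip of the lid's steel handle: round, 12 mm thick, straight for 96 mm along the hinge direction, 35 mm in front of the lid's front edge (29 mm clear). 200 mm from the hinge line and 15 mm above it when shut; swings with the lid, on top when it stands open. The round bar can turn between two fingers.
- panel (a joint): Angle of the inner lid (rad): 0 flat on its ledges over the tray, grows as it opens, limit 1.60. Black tool panel 145 x 262 x 5 mm, 0.3 kg, small tools clipped on its upper (far) face; hinge line along the case's y at x 74, z 58.5 mm. Its friction hinge (0.3 N m) keeps it where it is left. Starts at 1.42 to 1.5, nested in the open lid.
- panel_edge (a point): Middle of the panel's free edge, 145 mm from its hinge line; 58.5 mm above the table when the panel is down.
- rod0: Steel puller rod, 16 mm thick and 130 mm long along its own x, origin at its centre, lying in the case's cradle at y -78 mm of the case, axis 22 mm above the table; stays where it is.
- rod1: Steel puller rod, 16 mm thick and 120 mm long along its own x, origin at its centre, lying in the case's cradle at y -48 mm of the case, axis 22 mm above the table; stays where it is.
- rod2: Steel puller rod, 16 mm thick and 126 mm long along its own x, origin at its centre, lying in the case's cradle at y 48 mm of the case, axis 22 mm above the table; stays where it is.
- rod3: Steel puller rod, 16 mm thick and 134 mm long along its own x, origin at its centre, lying in the case's cradle at y 78 mm of the case, axis 22 mm above the table; stays where it is.
- wrench: Bystander: combination wrench about 210 mm long lying on the table along its own x; it or the bar may be on either side of the case.
- screwdriver: Bystander: 200 mm screwdriver lying along its own x.
- socket_big: Bystander: steel socket, 34 mm diameter, 38 mm high, in front of the case; origin at the centre of its underside.
- socket_small: Bystander: steel socket, 24 mm diameter, 32 mm high, in front of the case; origin at the centre of its underside.
- spray: Bystander: spray can, 56 mm diameter, 190 mm tall, upright; origin at the centre of its underside.
- parts_bowl: Bystander: steel parts bowl, 100 mm diameter, 32 mm high; origin at the centre of its underside.
- torch: Bystander: black hand torch, 115 mm long along its own x, 34 mm thick; origin under its middle.
Not all that is in view belongs to the job. Several things look just like the part that bears bar_center: the one meant starts farthest to the robot's left.

How it is judged:
On the way, in this order (a step that is already met when the one before it is completed fails the run):
1. the bar lies let go in both saddles, lid and panel still open (x of bar_center in the frame of case between -0.036 and -0.024 m and y of bar_center in the frame of case between -0.018 and 0.018 m and z of bar_center in the frame of case between 0.036 and 0.044 m and angle between the y axis of bar_center and the y axis of case, either way round below 0.07 rad and contact force between bar and the fingers below 0.05 N and value of joint each of lid, panel above 1 rad), for 0.2 s.
2. lid fully shut with the panel flat under it (value of joint lid below 0.05 rad and value of joint panel below 0.04 rad), for 0.1 s.
At the end, for the whole second after the job is handed in: Bar released in both saddles (centre within 6 mm across, 18 mm along, 4 mm in height, 0.07 rad of the case); panel flat (under 0.04 rad), not touched by the robot; lid held still by the fingers, within 60 mm of the middle of its handle, between 0.55 and 1.02 rad (x of bar_center in the frame of case between -0.036 and -0.024 m and y of bar_center in the frame of case between -0.018 and 0.018 m and z of bar_center in the frame of case between 0.036 and 0.044 m and angle between the y axis of bar_center and the y axis of case, either way round below 0.07 rad and contact force between each of bar, panel and the fingers below 0.05 N and value of joint lid between 0.55 and 1.02 rad and velocity of joint lid between -0.1 and 0.1 rad/s and value of joint panel below 0.04 rad and contact force between lid and the fingers above 1 N and distance between the grasp point and lid_handle below 0.06 m and contact force between panel and the arm below 0.05 N); the arm keeps its last pose, push and grip.
It fails at once if the lid dropped or slammed (swings shut faster than 2 rad/s) (velocity of joint lid below -2 rad/s).
It fails at once if the robot itself pushed on the panel (over 3 N) (contact force between panel and the fingers above 3 N or contact force between panel and the arm above 3 N).
It fails at once if another thing on the bench was knocked away (moved over 30 mm) (distance of any of spray, screwdriver, wrench, socket_big, socket_small, parts_bowl, torch from where it was at the start of the episode above 0.03 m).
It fails at once if a rod left its place in the cradle (moved over 15 mm) (distance of any of rod0, rod1, rod2, rod3 from where it was at the start of the episode above 0.015 m).
It also fails if it takes over 72 s, if anything falls off the work surface, if the arm or the gripper's body presses on something with over 40 N, if the wrist force passes 120 N, or if a joint passes its speed limit or range.

ROBOT

A 7-joint arm with a two-finger parallel gripper is mounted at the origin on the work surface. World frame = base frame: x ahead of the robot, y to its left, z up, the work surface at z = 0. Lengths are in m, angles in rad, forces in N, time in s.
With the tool pointing down it reaches from about 0.35 to 0.9 m from the base axis. Payload 19.9 kg.
Tool frame: the origin (TCP) lies midway between the tips of the shut fingers; the grasp point (between the pads) lies 19 mm behind it; z points along the fingers, y is the direction in which the jaws open and shut (so a half turn about z gives the same grasp; the last joint's range is limited). The gripper opens to 85 mm and grips with 20 to 120 N. Pads are 22 mm wide; open, the fingers measure 114 mm over their backs; the gripper's body (76 mm by 85 mm) begins 54 mm behind the grasp point. The pads swing forward as they close: fully open they stand 13 mm farther back than shut.
Start: joints at [-1.373, 0.417, -0.01, 1.614, 0.005, 1.111, -0.053], TCP at [0.148, 0.607, 0.231] pointing down, gripper open.
Joint ranges: [-2.81, 2.81], [-0.39, 2.02], [-1.27, 1.25], [0.06, 2.57], [-1.19, 4.33], [0.19, 2], [-2.82, 2.82]. Speed limits (rad/s): [1.89, 1.89, 2.39, 2.39, 3.01, 3.01, 3.01].

INTERFACE

Orientations are given as a rotation vector (axis times angle).
In Python, from rig import manip gives the robot as it stands. The module is installed in compiled form; this text tells all that it offers.
- The arm moves only by the tool play_rows, never from a script. Its argument "series" is a list of rows, each an object of numbers: "dx", "dy", "dz": the shift along the tool's x, y, z in m; "rx", "ry", "rz": the turn, a rotation vector about the tool's x, y, z in degrees; "grip": the finger opening in m, from 0 to 0.0854. In form: [{"dx": .., "dy": .., "dz": .., "rx": .., "ry": .., "rz": .., "grip": ..}, ...]. A call has 1 to 20 rows; each row shifts and turns the pose as measured when the row begins, along the tool's axes as they then stand; what a row does not reach is not made up. A row lasts 1/8 s, in which the tool goes at most 62.5 mm and 10.7 degrees, less where a joint would pass 70% of its speed; a pose out of reach is approached as far as the arm can. A call is refused whole if a number of a shift passes 0.0625 or a number of a turn 10.7, either way. A call with a gripper value outside its range is refused whole. The fingers move at their own pace and stop on an object; the grip force is fixed at half the most. Time passes only in rows, so rows that do not move let the fingers close. It gives the time, the measured TCP pose, the force and the opening at its end, in the units of the state.
- manip.state(): the state, without advancing time (a new reading comes with each control period).
- manip.get_image(name): name is "side" or "top"; returns the picture (400x640x3 uint8, red, green, blue); there is no depth.
- manip.camera_info(name): a dict with "fov_y" (degrees; the focal length in pixels is half the picture's height over the tangent of half this angle, whatever the lens; pixels are square), "cx", "cy" (the principal point, pixels), "extrinsics" (4x4, takes a point from world to camera coordinates). Camera axes: x right, y down, z forward; pixel columns grow to the right and rows downward; lengths in m; the calibration is good to about 2 mm. A picture is of the moment at which its call begins. camera_info takes no time and is no camera call.
- manip.job_done(): hands the job in, once; it reports no verdict.
The state is a dict: "time_s": time; "joints": joint angles; "qvel": joint speeds; "joint_efforts": joint torques, N m; "ee_pos": TCP position; "tool_rot": TCP orientation; "wrist_force": force on the tool from outside, world axes, zero at the start; "ft_torque": the same for the moment, N m; "finger_gap": finger opening in m.
Only numpy, scipy, OpenCV 4.12 (cv2) and the standard library are available. Lean on these libraries where they do the work, as an engineer would, in place of code of your own. Each camera call takes 0.05 s, during which the arm holds its last target.

## Working session

There is one attempt and no reset: what is moved stays moved. The work goes in short steps, Python scripts to look and compute and a tool call to move; the robot and the scene stay as the last step left them, time stands still between calls to the robot, and variables do not carry over. Pictures are saved under pics/ and viewed, and the job is handed in when it is done.

Besides the shell and the picture viewer there is one more tool, called after ">>>" as name(argument=value, ...) on one line, values as JSON. play_rows: Moves the arm, as the interface text tells. Its arguments: {"type":"object","properties":{"series":{"type":"array","items":{"type":"object","properties":{"dx":{"type":"number"},"dy":{"type":"number"},"dz":{"type":"number"},"rx":{"type":"number"},"ry":{"type":"number"},"rz":{"type":"number"},"grip":{"type":"number"}}}}},"required":["series"]}

```bash
mkdir -p pics; ls; python3 - <<'E'
from rig import manip
import cv2
print(manip.state())
for n in("side","top"):
    print(n,manip.camera_info(n))
    cv2.imwrite(f"pics/{n}0.png",manip.get_image(n)[:,:,::-1])
E
```

```text
pics
{'time_s': 0.0, 'joints': array([-1.37354116,  0.41800321, -0.01027751,  1.61418825,  0.00468111,
        1.11072654, -0.0529937 ]), 'qvel': array([ 1.66789550e-04,  3.32806376e-04, -2.09548258e-03, -2.85739196e-04,
       -6.24890375e-04, -6.91965561e-05,  1.44153421e-03]), 'joint_efforts': array([ 5.19758814e-04, -8.64473605e+01,  6.79255128e-01, -4.34888542e+01,
        1.91238918e-02,  7.72211468e-03,  6.63450692e-05]), 'ee_pos': array([0.14774273, 0.60691023, 0.23063623]), 'tool_rot': array([-3.74164248e-01, -3.11916373e+00,  2.04178966e-03]), 'wrist_force': array([ 0.00482934,  0.85699014, -0.16822899]), 'ft_torque': array([0.01733096, 0.00751488, 0.0121157 ]), 'finger_gap': 0.08533355093676163}
side {'fov_y': 57.287441422266134, 'cx': 317.6122605660916, 'cy': 199.6346550610772, 'extrinsics': array([[ 0.98593464, -0.16699239, -0.00681329, -0.51872424],
       [-0.11289739, -0.63538707, -0.76389623,  0.11721999],
       [ 0.12323579,  0.75392096, -0.64530313,  1.10521917],
       [ 0.        ,  0.        ,  0.        ,  1.        ]])}
top {'fov_y': 55.5854482410385, 'cx': 319.19530040330636, 'cy': 201.30866268463117, 'extrinsics': array([[ 0.02817055, -0.99923957, -0.02695755, -0.00593965],
       [-0.99315323, -0.02491996, -0.11412999,  0.50440657],
       [ 0.11337142,  0.02998809, -0.99310001,  1.22318179],
       [ 0.        ,  0.        ,  0.        ,  1.        ]])}
```

View pics/side0.png

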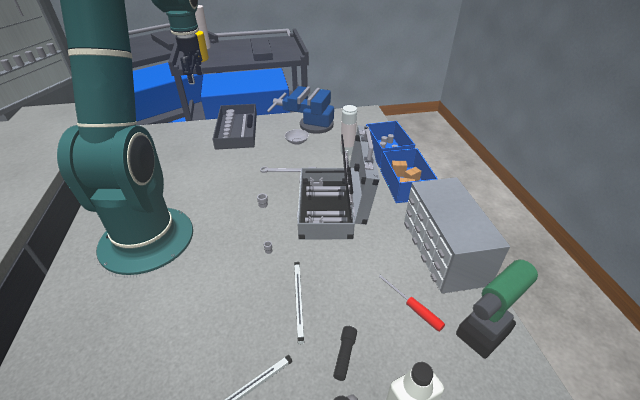

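View pics/top0.png

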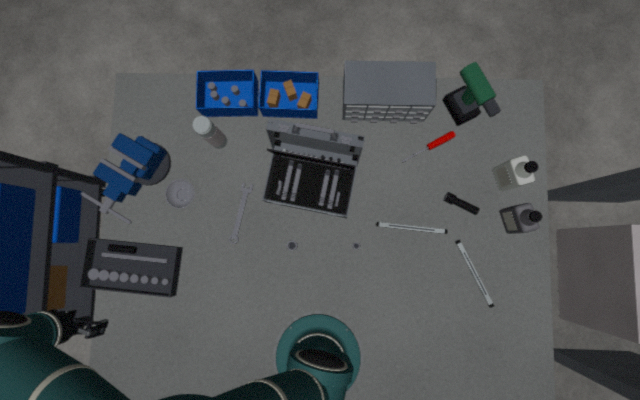

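The side view shows the open case at about (330,205) with bars at (298,300) and (258,378). The top view shows the case at (312,165) and the same two bars at (412,228) and (475,273). The bar nearer the case has the larger y, so it's the one meant. I'll zoom in to measure.

```bash
cat > h.py <<'E'
import numpy as np, cv2
from rig import manip
from scipy.spatial.transform import Rotation as R
def cam(n):
    c=manip.camera_info(n); f=200/np.tan(np.radians(c['fov_y']/2))
    E=c['extrinsics']; return f,c['cx'],c['cy'],E[:3,:3],E[:3,3]
def ray(n,u,v):
    f,cx,cy,Rm,t=cam(n); d=Rm.T@np.array([(u-cx)/f,(v-cy)/f,1]); return -Rm.T@t,d/np.linalg.norm(d)
def plane(n,u,v,z):
    o,d=ray(n,u,v); return o+d*(z-o[2])/d[2]
def proj(n,p):
    f,cx,cy,Rm,t=cam(n); q=Rm@np.asarray(p)+t; return np.array([f*q[0]/q[2]+cx,f*q[1]/q[2]+cy])
def tri(a,b):
    (o1,d1),(o2,d2)=ray('top',*a),ray('side',*b)
    A=np.stack([d1,-d2],1); s=np.linalg.lstsq(A,o2-o1,rcond=None)[0]
    p,q=o1+s[0]*d1,o2+s[1]*d2; return (p+q)/2,np.linalg.norm(p-q)
def crop(n,img,x0,y0,x1,y1,k,name):
    c=cv2.resize(img[y0:y1,x0:x1],None,fx=k,fy=k,interpolation=cv2.INTER_CUBIC); cv2.imwrite(name,c)
E
python3 - <<'E'
from h import *
t=cv2.imread('pics/top0.png'); s=cv2.imread('pics/side0.png')
crop('',t,255,115,375,225,5,'pics/ct.png'); crop('',t,365,205,505,315,5,'pics/ctb.png')
crop('',s,285,110,395,250,4,'pics/cs.png'); crop('',s,220,250,340,400,4,'pics/csb.png')
E
```

```text
(no output)
```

View pics/ct.png

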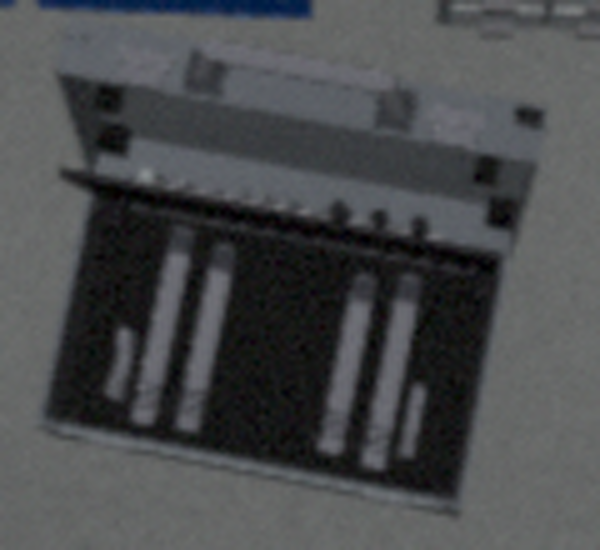

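View pics/ctb.png

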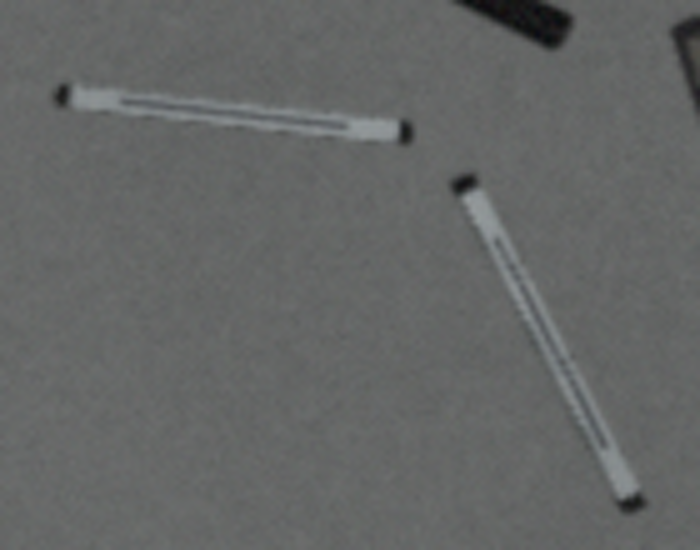

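View pics/cs.png

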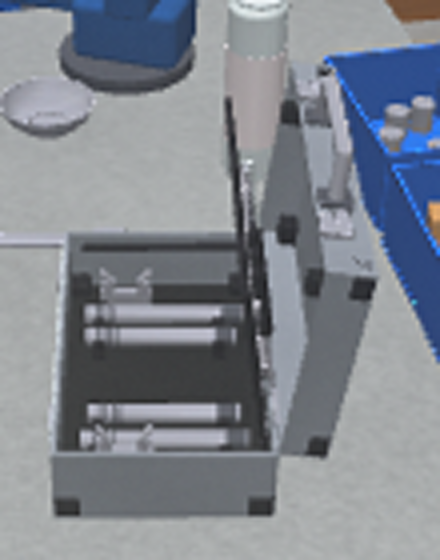

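View pics/csb.png

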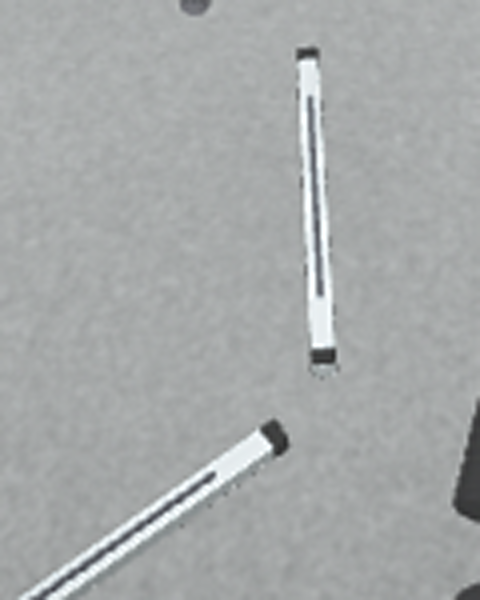

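```bash
cat >> h.py <<'E'
T=lambda x,y:(255+(x+.5)/5-.5,115+(y+.5)/5-.5)
TB=lambda x,y:(365+(x+.5)/5-.5,205+(y+.5)/5-.5)
S=lambda x,y:(285+(x+.5)/4-.5,110+(y+.5)/4-.5)
SB=lambda x,y:(220+(x+.5)/4-.5,250+(y+.5)/4-.5)
E
python3 - <<'E'
from h import *
np.set_printoptions(precision=4,suppress=True)
# bar ends (outer, mid of end, top face z .014)
e1=plane('top',*TB(57,96),.012);e2=plane('top',*TB(412,132),.012)
print('bar top',e1,e2,np.linalg.norm(e1-e2),(e1+e2)/2,np.degrees(np.arctan2(*(e1-e2)[:2])))
e1=plane('side',*SB(307,47),.012);e2=plane('side',*SB(324,362),.007)
print('bar side',e1,e2,np.linalg.norm(e1-e2),(e1+e2)/2)
# case front rim corners
a=plane('top',*T(44,428),.065);b=plane('top',*T(460,512),.065)
print('rim FL FR',a,b,np.linalg.norm(a-b))
c=plane('side',*S(68,235),.065);d=plane('side',*S(53,456),.065);e=plane('side',*S(276,454),.065)
print('side FL FR BR',c,d,e,np.linalg.norm(c-d),np.linalg.norm(d-e))
print(tri(T(44,428),S(68,235)),tri(T(460,512),S(53,456)))
# rods ends tops
for n,p,q in(('rod3',(145,420),(181,235)),('rod2',(188,430),(223,250)),('rod1',(330,452),(365,280)),('rod0',(375,465),(408,282))):
    p=plane('top',*T(*p),.03);q=plane('top',*T(*q),.03);print(n,(p+q)/2,np.linalg.norm(p-q),np.degrees(np.arctan2(*(q-p)[1::-1])))
# handle
print('hand',tri(T(205,55),S(333,90)),tri(T(393,85),S(345,200)))
E
```

```text
bar top [ 0.4362 -0.182   0.012 ] [ 0.4187 -0.4146  0.012 ] 0.23318063449581916 [ 0.4274 -0.2983  0.012 ] 4.289920370090612
bar side [ 0.4363 -0.1775  0.012 ] [ 0.4173 -0.408   0.007 ] 0.23140690192028204 [ 0.4268 -0.2928  0.0095]
rim FL FR [0.4993 0.186  0.065 ] [ 0.4522 -0.0822  0.065 ] 0.27235697993584784
side FL FR BR [0.5022 0.1873 0.065 ] [ 0.4547 -0.0834  0.065 ] [ 0.6134 -0.1093  0.065 ] 0.274779445495054 0.16085629065236703
(array([0.5007, 0.1859, 0.0659]), np.float64(0.002812629689981251)) (array([ 0.4535, -0.0823,  0.0639]), np.float64(0.002499195820093085))
rod3 [0.5729 0.1158 0.03  ] 0.12661353618520416 -8.760870407129051
rod2 [0.5651 0.0872 0.03  ] 0.12298462015430947 -8.896431757142281
rod1 [ 0.5499 -0.0075  0.03  ] 0.11728974485860773 -9.858962433196885
rod0 [ 0.5456 -0.0368  0.03  ] 0.12414144878799475 -8.735548929763747
hand (array([0.6897, 0.0721, 0.2523]), np.float64(0.0020532909684187342)) (array([ 0.6768, -0.032 ,  0.2271]), np.float64(0.00864732992467039))
```

```bash
python3 - <<'E'
from h import *
np.set_printoptions(precision=4,suppress=True)
for z in(.04,.052):
  l=plane('top',*T(120,365),z);r=plane('top',*T(412,422),z);print('top',z,l,r,(l+r)/2,np.linalg.norm(l-r),np.degrees(np.arctan2(*(l-r)[:2])))
# side saddle tips at z=.052: left tips (102,272),(150,272) ; right (97,430),(152,430)
l=plane('side',*S(125,272),.052);r=plane('side',*S(124,430),.052);print('side',l,r,(l+r)/2,np.linalg.norm(l-r))
th=np.radians(-9.8);c=np.array([.5585,.0385]);A=np.array([[np.cos(th),-np.sin(th)],[np.sin(th),np.cos(th)]])
for p in((-.03,.098),(-.03,-.098),(-.03,0),(.0825,0)): print(p,c+A@p)
s=cv2.imread('pics/side0.png');crop('',s,295,165,345,245,8,'pics/sad.png')
t=cv2.imread('pics/top0.png');crop('',t,260,165,350,225,8,'pics/sadt.png')
E
```

```text
top 0.04 [0.5452 0.1421 0.04  ] [ 0.5122 -0.0508  0.04  ] [0.5287 0.0457 0.04  ] 0.19574482293614337 9.710434041072089
top 0.052 [0.5434 0.1405 0.052 ] [ 0.5107 -0.0506  0.052 ] [0.527  0.0449 0.052 ] 0.1938384490777371 9.710434041072116
side [0.5447 0.1431 0.052 ] [ 0.5118 -0.0514  0.052 ] [0.5282 0.0459 0.052 ] 0.19725264559342107
(-0.03, 0.098) [0.5456 0.1402]
(-0.03, -0.098) [ 0.5123 -0.053 ]
(-0.03, 0) [0.5289 0.0436]
(0.0825, 0) [0.6398 0.0245]
```

View pics/sad.png

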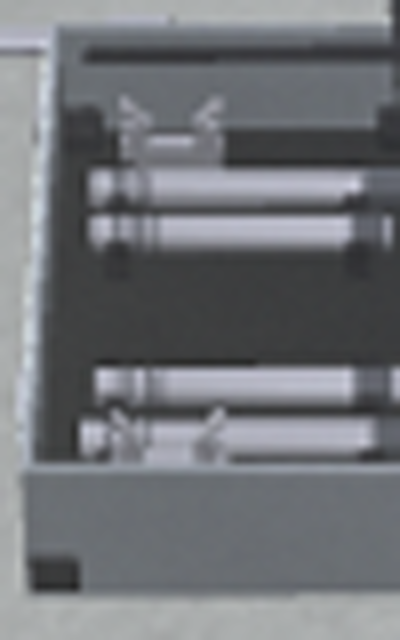

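View pics/sadt.png

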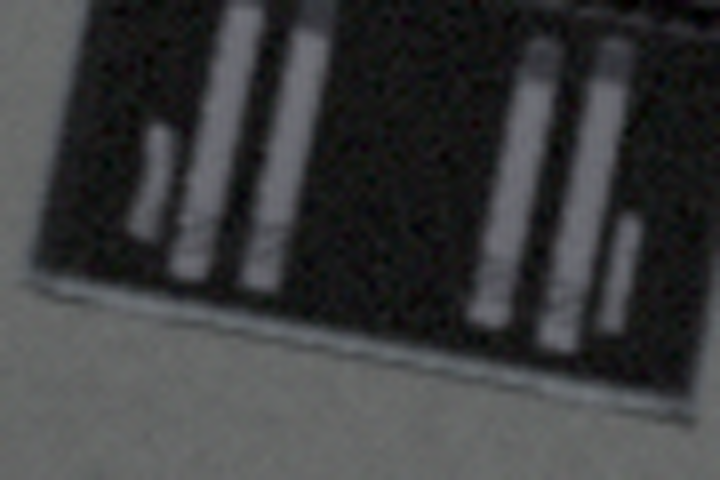

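```bash
cat >> h.py <<'E'
np.set_printoptions(precision=4,suppress=True)
CASE_C=np.array([.5585,.0395]);YAW=np.radians(-9.8)
def down(a):  # tool down, tool y at world angle a deg
    a=np.radians(a);y=np.array([np.cos(a),np.sin(a),0]);z=np.array([0,0,-1.]);return R.from_matrix(np.stack([np.cross(y,z),y,z],1))
def cur():
    s=manip.state();return s['ee_pos'],R.from_rotvec(s['tool_rot'])
def plan(p1,r1,n,p0=None,r0=None):
    c=cur();p0=c[0] if p0 is None else p0;r0=c[1] if r0 is None else r0
    w=(r0.inv()*r1).as_rotvec()/n
    rows=[]
    for i in range(n):
        ri=r0*R.from_rotvec(w*i)
        d=ri.inv().apply((np.asarray(p1)-p0)/n);rows.append((*np.round(d,4),*np.round(np.degrees(w),2)))
    for r in rows: print(r)
    return rows
def show():
    s=manip.state();m=R.from_rotvec(s['tool_rot']).as_matrix()
    print('t',s['time_s'],'p',s['ee_pos'],'yang',np.degrees(np.arctan2(m[1,1],m[0,1])),'z',m[:,2],'F',s['wrist_force'],'M',s['ft_torque'],'gap',s['finger_gap']);print('q',s['joints'])
E
python3 -c "
from h import *
show(); plan([.42,.2,.2306],down(36),10)"
```

```text
t 0.1 p [0.1477 0.607  0.2307] yang 76.31948620443231 z [-0.0002 -0.0011 -1.    ] F [-0.2197 -0.166  -0.8545] M [-0.0149  0.0523 -0.0259] gap 0.08543579536979709
q [-1.3735  0.4179 -0.0103  1.6141  0.0047  1.1107 -0.053 ]
(np.float64(-0.0361), np.float64(-0.0331), np.float64(0.0001), np.float64(-0.01), np.float64(0.0), np.float64(4.03))
(np.float64(-0.0383), np.float64(-0.0305), np.float64(0.0), np.float64(-0.01), np.float64(0.0), np.float64(4.03))
(np.float64(-0.0404), np.float64(-0.0277), np.float64(0.0), np.float64(-0.01), np.float64(0.0), np.float64(4.03))
(np.float64(-0.0422), np.float64(-0.0248), np.float64(0.0), np.float64(-0.01), np.float64(0.0), np.float64(4.03))
(np.float64(-0.0439), np.float64(-0.0218), np.float64(0.0), np.float64(-0.01), np.float64(0.0), np.float64(4.03))
(np.float64(-0.0453), np.float64(-0.0186), np.float64(0.0), np.float64(-0.01), np.float64(0.0), np.float64(4.03))
(np.float64(-0.0465), np.float64(-0.0154), np.float64(0.0), np.float64(-0.01), np.float64(0.0), np.float64(4.03))
(np.float64(-0.0474), np.float64(-0.0121), np.float64(0.0), np.float64(-0.01), np.float64(0.0), np.float64(4.03))
(np.float64(-0.0482), np.float64(-0.0087), np.float64(0.0), np.float64(-0.01), np.float64(0.0), np.float64(4.03))
(np.float64(-0.0487), np.float64(-0.0053), np.float64(0.0), np.float64(-0.01), np.float64(0.0), np.float64(4.03))
```

>>> play_rows(series=[{"dx": -0.036, "dy": -0.033, "rz": 4}, {"dx": -0.038, "dy": -0.03, "rz": 4}, {"dx": -0.04, "dy": -0.028, "rz": 4}, {"dx": -0.042, "dy": -0.025, "rz": 4}, {"dx": -0.044, "dy": -0.022, "rz": 4}, {"dx": -0.045, "dy": -0.019, "rz": 4}, {"dx": -0.046, "dy": -0.015, "rz": 4}, {"dx": -0.047, "dy": -0.012, "rz": 4}, {"dx": -0.048, "dy": -0.009, "rz": 4}, {"dx": -0.049, "dy": -0.005, "rz": 4}])

```text
invalid input at $.series[0]: expected keys dx, dy, dz, rx, ry, rz, grip
```

```bash
python3 -c "
from h import *
show(); plan([.43,-.2955,.2],down(-4.3),11)" | tr -d 'npfloat64.()' >/dev/null; python3 -c "
from h import *
show(); plan([.43,-.2955,.2],down(-4.3),11)"|sed 's/np.float64//g'
```

```text
t 0.1 p [0.1477 0.607  0.2307] yang 76.31948620443231 z [-0.0002 -0.0011 -1.    ] F [-0.2197 -0.166  -0.8545] M [-0.0149  0.0523 -0.0259] gap 0.08543579536979709
q [-1.3735  0.4179 -0.0103  1.6141  0.0047  1.1107 -0.053 ]
((-0.0443), (-0.0736), (0.0029), (-0.0), (0.0), (7.33))
((-0.0534), (-0.0674), (0.0029), (-0.0), (0.0), (7.33))
((-0.0615), (-0.06), (0.0029), (-0.0), (0.0), (7.33))
((-0.0687), (-0.0517), (0.0029), (-0.0), (0.0), (7.33))
((-0.0747), (-0.0425), (0.0028), (-0.0), (0.0), (7.33))
((-0.0795), (-0.0326), (0.0028), (-0.0), (0.0), (7.33))
((-0.083), (-0.0222), (0.0028), (-0.0), (0.0), (7.33))
((-0.0852), (-0.0114), (0.0028), (-0.0), (0.0), (7.33))
((-0.086), (-0.0005), (0.0028), (-0.0), (0.0), (7.33))
((-0.0853), (0.0105), (0.0028), (-0.0), (0.0), (7.33))
((-0.0833), (0.0213), (0.0028), (-0.0), (0.0), (7.33))
```

>>> play_rows(series=[{"dx": -0.036, "dy": -0.033, "dz": 0, "rx": 0, "ry": 0, "rz": 4, "grip": 0.05}, {"dx": -0.038, "dy": -0.03, "dz": 0, "rx": 0, "ry": 0, "rz": 4, "grip": 0.05}, {"dx": -0.04, "dy": -0.028, "dz": 0, "rx": 0, "ry": 0, "rz": 4, "grip": 0.05}, {"dx": -0.042, "dy": -0.025, "dz": 0, "rx": 0, "ry": 0, "rz": 4, "grip": 0.05}, {"dx": -0.044, "dy": -0.022, "dz": 0, "rx": 0, "ry": 0, "rz": 4, "grip": 0.05}, {"dx": -0.045, "dy": -0.019, "dz": 0, "rx": 0, "ry": 0, "rz": 4, "grip": 0.05}, {"dx": -0.046, "dy": -0.015, "dz": 0, "rx": 0, "ry": 0, "rz": 4, "grip": 0.05}, {"dx": -0.047, "dy": -0.012, "dz": 0, "rx": 0, "ry": 0, "rz": 4, "grip": 0.05}, {"dx": -0.048, "dy": -0.009, "dz": 0, "rx": 0, "ry": 0, "rz": 4, "grip": 0.05}, {"dx": -0.049, "dy": -0.005, "dz": 0, "rx": 0, "ry": 0, "rz": 4, "grip": 0.05}])

```text
time_s: 1.35
ee_pos: [0.4207, 0.1876, 0.229]
tool_rot: [-1.442, -2.79, 0.006]
wrist_force: [1.3, 0.7, -0.8]
finger_gap: 0.05
```

```bash
cat > pl.sh <<'E'
python3 -c "
from h import *
show(); $1"|sed 's/np.float64//g'
E
bash pl.sh "plan([.428,-.2955,.15],down(-4.3),12)"
```

```text
t 1.35 p [0.4207 0.1876 0.229 ] yang 35.34845411205823 z [-0.0026 -0.0028 -1.    ] F [ 1.323   0.699  -0.8427] M [ 0.0441 -0.0267  0.0148] gap 0.049967448135632045
q [-0.84    0.1267  0.3833  2.0169 -0.0542  1.0113  0.1865]
((-0.0332), (-0.0228), (0.0067), (-0.02), (0.01), (3.3))
((-0.0344), (-0.0208), (0.0067), (-0.02), (0.01), (3.3))
((-0.0356), (-0.0188), (0.0067), (-0.02), (0.01), (3.3))
((-0.0366), (-0.0167), (0.0067), (-0.02), (0.01), (3.3))
((-0.0375), (-0.0146), (0.0067), (-0.02), (0.01), (3.3))
((-0.0383), (-0.0124), (0.0066), (-0.02), (0.01), (3.3))
((-0.0389), (-0.0102), (0.0066), (-0.02), (0.01), (3.3))
((-0.0395), (-0.0079), (0.0066), (-0.02), (0.01), (3.3))
((-0.0399), (-0.0056), (0.0066), (-0.02), (0.01), (3.3))
((-0.0401), (-0.0033), (0.0066), (-0.02), (0.01), (3.3))
((-0.0402), (-0.001), (0.0066), (-0.02), (0.01), (3.3))
((-0.0402), (0.0013), (0.0066), (-0.02), (0.01), (3.3))
```

>>> play_rows(series=[{"dx": -0.033, "dy": -0.023, "dz": 0.006, "rx": 0, "ry": 0, "rz": 3.3, "grip": 0.05}, {"dx": -0.034, "dy": -0.021, "dz": 0.006, "rx": 0, "ry": 0, "rz": 3.3, "grip": 0.05}, {"dx": -0.036, "dy": -0.019, "dz": 0.006, "rx": 0, "ry": 0, "rz": 3.3, "grip": 0.05}, {"dx": -0.037, "dy": -0.017, "dz": 0.006, "rx": 0, "ry": 0, "rz": 3.3, "grip": 0.05}, {"dx": -0.038, "dy": -0.015, "dz": 0.006, "rx": 0, "ry": 0, "rz": 3.3, "grip": 0.05}, {"dx": -0.038, "dy": -0.012, "dz": 0.006, "rx": 0, "ry": 0, "rz": 3.3, "grip": 0.05}, {"dx": -0.039, "dy": -0.01, "dz": 0.006, "rx": 0, "ry": 0, "rz": 3.3, "grip": 0.05}, {"dx": -0.04, "dy": -0.008, "dz": 0.006, "rx": 0, "ry": 0, "rz": 3.3, "grip": 0.05}, {"dx": -0.04, "dy": -0.006, "dz": 0.006, "rx": 0, "ry": 0, "rz": 3.3, "grip": 0.05}, {"dx": -0.04, "dy": -0.003, "dz": 0.006, "rx": 0, "ry": 0, "rz": 3.3, "grip": 0.05}, {"dx": -0.04, "dy": -0.001, "dz": 0.006, "rx": 0, "ry": 0, "rz": 3.3, "grip": 0.05}, {"dx": -0.04, "dy": 0.001, "dz": 0.006, "rx": 0, "ry": 0, "rz": 3.3, "grip": 0.05}])

```text
time_s: 2.85
ee_pos: [0.4205, -0.3124, 0.1556]
tool_rot: [2.327, 2.111, -0.004]
wrist_force: [1.2, 1.4, -0.2]
finger_gap: 0.0497
```

```bash
bash pl.sh "plan([.427,-.2955,.05],down(-4.3),3)"
```

```text
t 2.85 p [ 0.4205 -0.3124  0.1556] yang -5.575815333573562 z [-0.002  -0.0019 -1.    ] F [ 1.1725  1.4132 -0.2127] M [ 0.0504 -0.0599 -0.0231] gap 0.049743782094558084
q [-0.0371  0.4176  0.7633  1.9555 -0.3599  0.9086  0.8116]
((0.0059), (0.0017), (0.0352), (-0.03), (0.04), (-0.43))
((0.0058), (0.0017), (0.0352), (-0.03), (0.04), (-0.43))
((0.0058), (0.0017), (0.0352), (-0.03), (0.04), (-0.43))
```

>>> play_rows(series=[{"dx": 0.006, "dy": 0.002, "dz": 0.035, "rx": 0, "ry": 0, "rz": -0.4, "grip": 0.05}, {"dx": 0.006, "dy": 0.002, "dz": 0.035, "rx": 0, "ry": 0, "rz": -0.4, "grip": 0.05}, {"dx": 0.004, "dy": 0.001, "dz": 0.03, "rx": 0, "ry": 0, "rz": -0.4, "grip": 0.05}, {"dx": 0, "dy": 0, "dz": 0, "rx": 0, "ry": 0, "rz": 0, "grip": 0.05}])

```text
time_s: 3.35
ee_pos: [0.4255, -0.3002, 0.052]
tool_rot: [-2.31, -2.129, 0.008]
wrist_force: [0.8, -0.7, 0.2]
finger_gap: 0.0499
```

```bash
bash pl.sh "
s=manip.get_image('side')[:,:,::-1].copy();t=manip.get_image('top')[:,:,::-1].copy()
crop('',s,220,220,380,380,4,'pics/s1.png');crop('',t,360,190,480,270,6,'pics/t1.png')
plan([.427,-.2955,.002],down(-4.3),2)"
```

```text
t 3.35 p [ 0.4255 -0.3002  0.052 ] yang -4.677005416132305 z [-0.0039 -0.0031 -1.    ] F [ 0.7928 -0.7466  0.2359] M [ 0.0082  0.0147 -0.0171] gap 0.049889441429769484
q [ 0.0465  0.5743  0.636   2.018  -0.509   0.7113  0.9202]
((0.0031), (-0.0), (0.026), (-0.01), (0.14), (-0.2))
((0.003), (0.0), (0.026), (-0.01), (0.14), (-0.2))
```

View pics/s1.png

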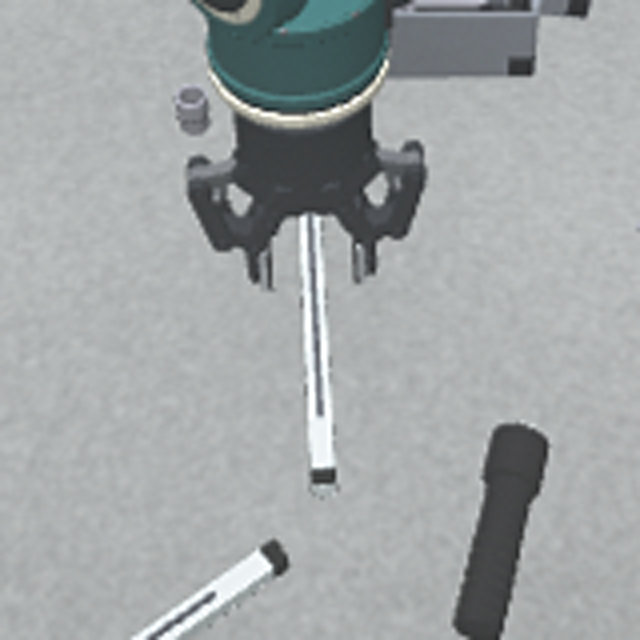

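View pics/t1.png

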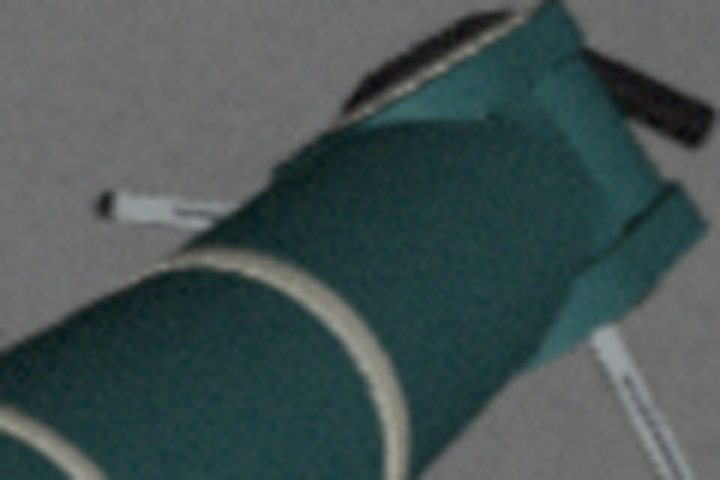

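The jaws straddle the bar: it is at column 312 in the crop, with the fingers at 265 and 365. Next I'll descend and grip.

>>> play_rows(series=[{"dx": 0.003, "dy": 0, "dz": 0.026, "rx": 0, "ry": 0.1, "rz": -0.2, "grip": 0.05}, {"dx": 0.002, "dy": 0, "dz": 0.018, "rx": 0, "ry": 0.1, "rz": -0.2, "grip": 0.05}, {"dx": 0, "dy": 0, "dz": 0.004, "rx": 0, "ry": 0, "rz": 0, "grip": 0.05}])

```text
time_s: 3.82
ee_pos: [0.4293, -0.298, 0.0087]
tool_rot: [2.298, 2.132, 0.002]
wrist_force: [-0.6, 0.1, -0.6]
finger_gap: 0.0501
```

```bash
bash pl.sh "plan([.427,-.2955,.002],down(-4.3),1)"
```

```text
t 3.825 p [ 0.4293 -0.298   0.0087] yang -4.288588899345203 z [ 0.0051 -0.0038 -1.    ] F [-0.5935  0.1081 -0.5552] M [0.0378 0.0146 0.0294] gap 0.05014882446297761
q [ 0.0974  0.6428  0.5647  2.0276 -0.5792  0.6251  0.9774]
((0.0023), (-0.0025), (0.0067), (0.31), (0.2), (0.01))
```

>>> play_rows(series=[{"dx": 0.002, "dy": -0.002, "dz": 0.0055, "rx": 0.2, "ry": 0.1, "rz": 0, "grip": 0.04}, {"dx": 0, "dy": 0, "dz": 0, "rx": 0, "ry": 0, "rz": 0, "grip": 0.02}, {"dx": 0, "dy": 0, "dz": 0, "rx": 0, "ry": 0, "rz": 0, "grip": 0.0}, {"dx": 0, "dy": 0, "dz": 0, "rx": 0, "ry": 0, "rz": 0, "grip": 0.0}, {"dx": 0, "dy": 0, "dz": 0, "rx": 0, "ry": 0, "rz": 0, "grip": 0.0}])

```text
time_s: 4.45
ee_pos: [0.4282, -0.2965, 0.0048]
tool_rot: [2.3, 2.133, 0.001]
wrist_force: [-0.2, -0.2, -2.1]
finger_gap: 0.0122
```

```bash
bash pl.sh ""
```

```text
t 4.45 p [ 0.4282 -0.2965  0.0048] yang -4.310364444838941 z [ 0.0036 -0.0027 -1.    ] F [-0.1694 -0.238  -2.0798] M [-0.0451  0.0002  0.0053] gap 0.012190681159755091
q [ 0.1     0.6479  0.5594  2.0308 -0.5845  0.6186  0.9807]
```

>>> play_rows(series=[{"dx": 0, "dy": 0, "dz": -0.02, "rx": 0, "ry": 0, "rz": 0, "grip": 0.0}, {"dx": 0, "dy": 0, "dz": -0.04, "rx": 0, "ry": 0, "rz": 0, "grip": 0.0}, {"dx": 0, "dy": 0, "dz": -0.05, "rx": 0, "ry": 0, "rz": 0, "grip": 0.0}, {"dx": 0, "dy": 0, "dz": -0.03, "rx": 0, "ry": 0, "rz": 0, "grip": 0.0}, {"dx": 0, "dy": 0, "dz": 0, "rx": 0, "ry": 0, "rz": 0, "grip": 0.0}])

```text
time_s: 5.08
ee_pos: [0.4269, -0.2968, 0.1538]
tool_rot: [2.302, 2.13, 0.002]
wrist_force: [0.9, -0.0, -2.2]
finger_gap: 0.012
```

```bash
bash pl.sh "
s=manip.get_image('side')[:,:,::-1].copy();
crop('',s,220,200,380,340,5,'pics/s2.png')"
```

```text
t 5.075 p [ 0.4269 -0.2968  0.1538] yang -4.441220503206176 z [ 0.0046 -0.0027 -1.    ] F [ 0.9352 -0.04   -2.1839] M [ 0.1011 -0.0418  0.0437] gap 0.011982546523658138
q [-0.0734  0.4102  0.7666  1.9707 -0.3632  0.895   0.8044]
```

View pics/s2.png

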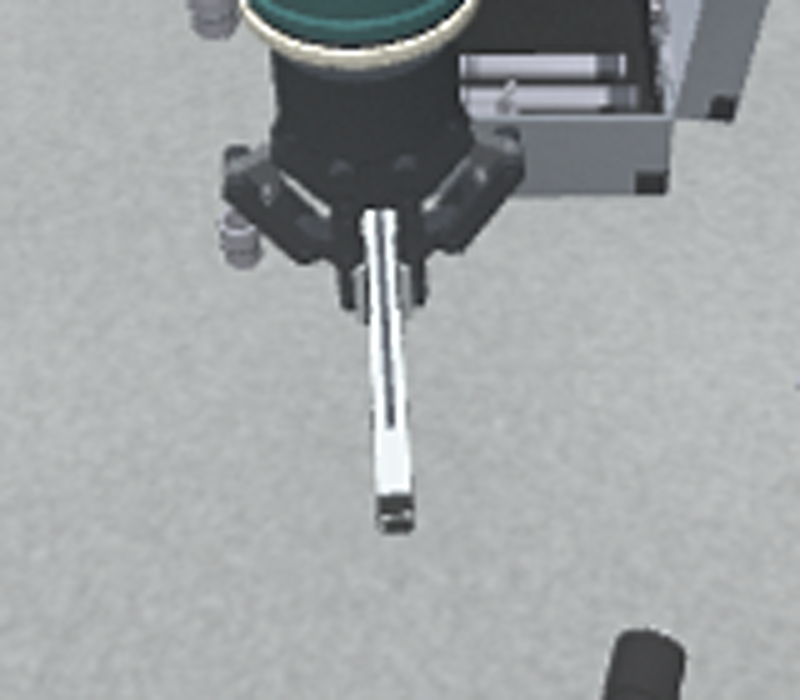

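```bash
bash pl.sh "
for z in (.149,.163): print(plane('side',220+395/5-.5,200+(532 if z<.15 else 494)/5-.5,z))
plan([.5285,.045,.17],down(-9.8),9)"
```

```text
t 5.125 p [ 0.4265 -0.2964  0.1527] yang -4.4345060096269515 z [ 0.0034 -0.0021 -1.    ] F [ 0.2057 -0.6583 -1.2171] M [-0.0418 -0.089   0.0055] gap 0.012077434039507413
q [-0.0726  0.4117  0.7654  1.9716 -0.364   0.8941  0.805 ]
[ 0.4177 -0.4116  0.149 ]
[ 0.4194 -0.4031  0.163 ]
((0.0387), (0.0084), (-0.002), (0.02), (0.01), (0.6))
((0.0388), (0.008), (-0.002), (0.02), (0.01), (0.6))
((0.0389), (0.0076), (-0.002), (0.02), (0.01), (0.6))
((0.0389), (0.0072), (-0.0019), (0.02), (0.01), (0.6))
((0.039), (0.0067), (-0.0019), (0.02), (0.01), (0.6))
((0.0391), (0.0063), (-0.0019), (0.02), (0.01), (0.6))
((0.0391), (0.0059), (-0.0019), (0.02), (0.01), (0.6))
((0.0392), (0.0055), (-0.0019), (0.02), (0.01), (0.6))
((0.0393), (0.0051), (-0.0019), (0.02), (0.01), (0.6))
```

>>> play_rows(series=[{"dx": 0.039, "dy": 0.008, "dz": -0.002, "rx": 0, "ry": 0, "rz": 0.6, "grip": 0.0}, {"dx": 0.039, "dy": 0.008, "dz": -0.002, "rx": 0, "ry": 0, "rz": 0.6, "grip": 0.0}, {"dx": 0.039, "dy": 0.008, "dz": -0.002, "rx": 0, "ry": 0, "rz": 0.6, "grip": 0.0}, {"dx": 0.039, "dy": 0.007, "dz": -0.002, "rx": 0, "ry": 0, "rz": 0.6, "grip": 0.0}, {"dx": 0.039, "dy": 0.007, "dz": -0.002, "rx": 0, "ry": 0, "rz": 0.6, "grip": 0.0}, {"dx": 0.039, "dy": 0.006, "dz": -0.002, "rx": 0, "ry": 0, "rz": 0.6, "grip": 0.0}, {"dx": 0.039, "dy": 0.006, "dz": -0.002, "rx": 0, "ry": 0, "rz": 0.6, "grip": 0.0}, {"dx": 0.035, "dy": 0.005, "dz": -0.002, "rx": 0, "ry": 0, "rz": 0.6, "grip": 0.0}, {"dx": 0.02, "dy": 0.003, "dz": -0.002, "rx": 0, "ry": 0, "rz": 0.6, "grip": 0.0}, {"dx": 0, "dy": 0, "dz": 0, "rx": 0, "ry": 0, "rz": 0, "grip": 0.0}])

```text
time_s: 6.38
ee_pos: [0.5202, 0.0324, 0.1649]
tool_rot: [-2.408, -2.013, 0.014]
wrist_force: [0.6, -0.6, -1.9]
finger_gap: 0.012
```

```bash
bash pl.sh "plan([.5285,.045,.09],down(-9.8),2)"
```

```text
t 6.375 p [0.5202 0.0324 0.1649] yang -10.21492564952975 z [-0.0088 -0.0038 -1.    ] F [ 0.6084 -0.5991 -1.9397] M [-0.0376 -0.0002  0.0529] gap 0.012046509538705468
q [-0.7173  0.3926  0.7315  1.9475 -0.32    0.9296 -0.0051]
((0.0071), (0.0033), (0.0374), (-0.23), (0.15), (-0.21))
((0.007), (0.0032), (0.0374), (-0.23), (0.15), (-0.21))
```

>>> play_rows(series=[{"dx": 0.007, "dy": 0.0033, "dz": 0.037, "rx": -0.3, "ry": 0.3, "rz": -0.2, "grip": 0.0}, {"dx": 0.006, "dy": 0.003, "dz": 0.034, "rx": -0.2, "ry": 0.2, "rz": -0.2, "grip": 0.0}, {"dx": 0, "dy": 0, "dz": 0, "rx": 0, "ry": 0, "rz": 0, "grip": 0.0}])

```text
time_s: 6.75
ee_pos: [0.5271, 0.0416, 0.0915]
tool_rot: [-2.404, -2.02, -0.002]
wrist_force: [0.1, -0.0, -1.3]
finger_gap: 0.012
```

```bash
bash pl.sh "
s=manip.get_image('side')[:,:,::-1].copy();t=manip.get_image('top')[:,:,::-1].copy()
crop('',s,285,110,385,250,4,'pics/s3.png');crop('',t,255,115,375,225,5,'pics/t3.png')
plan([.5285,.045,.06],down(-9.8),2)"
```

```text
t 6.75 p [0.5271 0.0416 0.0915] yang -9.911528393246897 z [-0.0002  0.0022 -1.    ] F [ 0.07   -0.0212 -1.3001] M [0.0481 0.0572 0.0103] gap 0.011995364739407146
q [-0.6527  0.5114  0.6495  1.9834 -0.4346  0.7866  0.0761]
((0.0017), (-0.0003), (0.0169), (0.08), (-0.1), (-0.07))
((0.0017), (-0.0003), (0.0169), (0.08), (-0.1), (-0.07))
```

View pics/s3.png

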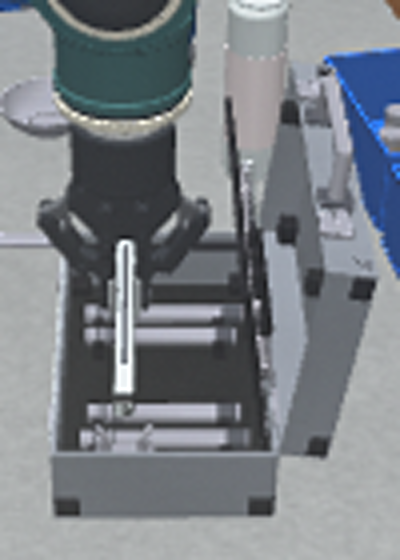

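View pics/t3.png

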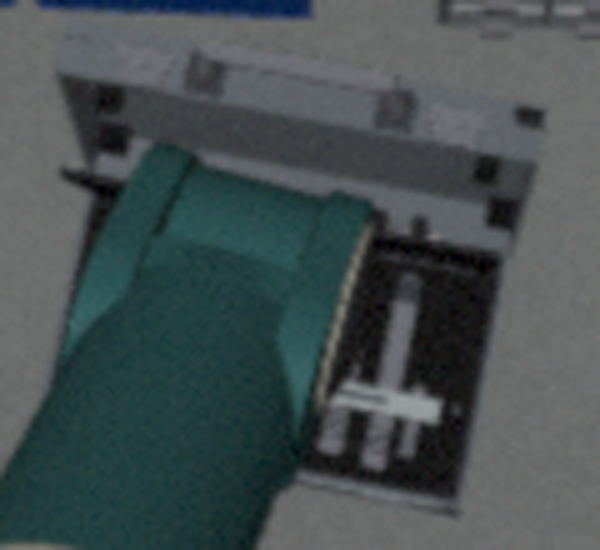

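```bash
bash pl.sh "
th=YAW;A=np.array([[np.cos(th),-np.sin(th)],[np.sin(th),np.cos(th)]])
for z in (.2,.25,.3,.35): print(z,[A.T@(plane('top',*T(*p),z)[:2]-CASE_C) for p in((165,147),(370,200),(340,193))])"
```

```text
t 6.85 p [0.5285 0.0415 0.0939] yang -9.940746085471345 z [ 0.0034  0.003  -1.    ] F [-0.3322  0.0199 -1.2921] M [-0.0108  0.0066 -0.0055] gap 0.012004933686449061
q [-0.6537  0.508   0.6516  1.9816 -0.4334  0.7879  0.075 ]
0.2 [array([0.08  , 0.0739]), array([ 0.0719, -0.0489]), array([ 0.0727, -0.0311])]
0.25 [array([0.0678, 0.0657]), array([ 0.0601, -0.0514]), array([ 0.0608, -0.0344])]
0.3 [array([0.0556, 0.0575]), array([ 0.0483, -0.0539]), array([ 0.049 , -0.0377])]
0.35 [array([0.0434, 0.0493]), array([ 0.0365, -0.0564]), array([ 0.0371, -0.041 ])]
```

```bash
bash pl.sh "
th=YAW;A=np.array([[np.cos(th),-np.sin(th)],[np.sin(th),np.cos(th)]])
def W(p): return np.r_[CASE_C+A@np.array(p[:2]),p[2]]
for x in (.02,.03,.04,.05,.06):
  print(x,[ (proj('side',W((x,y,z)))-[285,110])*4 for y in(-.03,.03) for z in(.2,.25,.3)])
for a in (1.42,1.5): print(a,[(proj('side',W((.074-.145*np.cos(a),y,.0585+.145*np.sin(a))))-[285,110])*4 for y in(.131,-.131)])
for a in (1.5,1.6,1.7): print(a,[(proj('side',W((.0825-.2*np.cos(a)-.015*-np.sin(a),y,.065+.2*np.sin(a)+.015*np.cos(a))))-[285,110])*4 for y in(.048,-.048)])
for a in (1.5,1.6,1.7): print(a,[(proj('top',W((.0825-.2*np.cos(a)-.015*-np.sin(a),y,.065+.2*np.sin(a)+.015*np.cos(a))))-[255,115])*5 for y in(.048,-.048)])
"
```

```text
t 6.85 p [0.5285 0.0415 0.0939] yang -9.940746085471345 z [ 0.0034  0.003  -1.    ] F [-0.3322  0.0199 -1.2921] M [-0.0108  0.0066 -0.0055] gap 0.012004933686449061
q [-0.6537  0.508   0.6516  1.9816 -0.4334  0.7879  0.075 ]
0.02 [array([191.534, 213.131]), array([192.9779, 153.6542]), array([194.5162,  90.2895]), array([189.2441, 167.5326]), array([190.5565, 109.2337]), array([191.9509,  47.293 ])]
0.03 [array([205.4648, 213.0783]), array([207.3497, 153.5958]), array([209.3579,  90.2248]), array([202.593 , 167.4792]), array([204.3098, 109.1749]), array([206.1339,  47.2283])]
0.04 [array([219.3974, 213.0256]), array([221.7235, 153.5374]), array([224.2016,  90.16  ]), array([215.9435, 167.4258]), array([218.0649, 109.1162]), array([220.3187,  47.1635])]
0.05 [array([233.3319, 212.9728]), array([236.0992, 153.479 ]), array([239.0475,  90.0953]), array([229.2957, 167.3725]), array([231.8217, 109.0574]), array([234.5055,  47.0988])]
0.06 [array([247.2682, 212.9201]), array([250.4769, 153.4205]), array([253.8954,  90.0305]), array([242.6496, 167.3191]), array([245.5803, 108.9986]), array([248.6942,  47.0341])]
1.42 [array([226.0609,  96.6044]), array([244.4395, 297.2064])]
1.5 [array([240.5227,  95.1334]), array([261.8954, 295.6197])]
1.5 [array([277.0896,  77.5142]), array([287.4344, 147.9798])]
1.6 [array([304.4465,  78.7104]), array([316.8002, 149.2244])]
1.7 [array([331.2666,  82.3234]), array([345.5689, 152.9723])]
1.5 [array([197.4741, 116.2359]), array([370.0996, 149.0193])]
1.6 [array([205.1454,  81.7963]), array([377.2696, 114.3216])]
1.7 [array([212.9952,  49.0714]), array([384.2987,  81.2872])]
```

>>> play_rows(series=[{"dx": 0.003, "dy": 0, "dz": 0.017, "rx": 0, "ry": -0.1, "rz": -0.1, "grip": 0.0}, {"dx": 0.001, "dy": 0, "dz": 0.014, "rx": 0, "ry": 0, "rz": 0, "grip": 0.0}, {"dx": 0, "dy": 0, "dz": 0, "rx": 0, "ry": 0, "rz": 0, "grip": 0.0}])

```text
time_s: 7.22
ee_pos: [0.5301, 0.0455, 0.0629]
tool_rot: [2.403, 2.021, 0.009]
wrist_force: [0.7, -0.4, -1.1]
finger_gap: 0.0118
```

```bash
bash pl.sh "
s=manip.get_image('side')[:,:,::-1].copy()
crop('',s,295,165,345,245,8,'pics/s4.png')
plan([.5285,.045,.038],down(-9.8),2)"
```

```text
t 7.225 p [0.5301 0.0455 0.0629] yang -9.85605173113252 z [ 0.0056  0.0021 -1.    ] F [ 0.7426 -0.4379 -1.0502] M [-0.0146  0.0132  0.0289] gap 0.01175284977576881
q [-0.6285  0.5589  0.6128  1.9915 -0.4778  0.7296  0.1036]
((-0.0004), (-0.0009), (0.0127), (0.16), (-0.09), (-0.03))
((-0.0004), (-0.0009), (0.0127), (0.16), (-0.09), (-0.03))
```

View pics/s4.png

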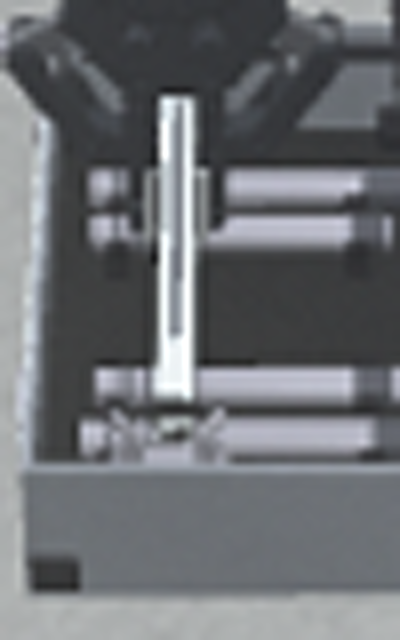

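>>> play_rows(series=[{"dx": 0, "dy": -0.001, "dz": 0.011, "rx": 0.2, "ry": -0.1, "rz": 0, "grip": 0.0}, {"dx": 0, "dy": -0.001, "dz": 0.008, "rx": 0.1, "ry": -0.1, "rz": 0, "grip": 0.0}, {"dx": 0, "dy": 0, "dz": 0.002, "rx": 0, "ry": 0, "rz": 0, "grip": 0.0}])

```text
time_s: 7.65
ee_pos: [0.5286, 0.0459, 0.0414]
tool_rot: [2.403, 2.022, 0.001]
wrist_force: [-0.3, 0.1, -1.7]
finger_gap: 0.0121
```

```bash
bash pl.sh "plan([.5285,.045,.038],down(-9.8),2)"
```

```text
t 7.65 p [0.5286 0.0459 0.0414] yang -9.85156613488913 z [ 0.0007 -0.0003 -1.    ] F [-0.3048  0.1084 -1.7291] M [ 0.0191  0.0037 -0.0316] gap 0.012126129982584529
q [-0.6094  0.5943  0.5868  1.9976 -0.5047  0.6952  0.1232]
((-0.0004), (0.0), (0.0017), (0.02), (0.0), (-0.03))
((-0.0004), (0.0), (0.0017), (0.02), (0.0), (-0.03))
```

>>> play_rows(series=[{"dx": 0, "dy": 0, "dz": 0.002, "rx": 0, "ry": 0, "rz": 0, "grip": 0.0}, {"dx": 0, "dy": 0, "dz": 0.001, "rx": 0, "ry": 0, "rz": 0, "grip": 0.0}, {"dx": 0, "dy": 0, "dz": 0.001, "rx": 0, "ry": 0, "rz": 0, "grip": 0.0}])

```text
time_s: 8.02
ee_pos: [0.5288, 0.0458, 0.0373]
tool_rot: [2.404, 2.022, 0.001]
wrist_force: [-2.4, -0.7, 11.2]
finger_gap: 0.0122
```

```bash
bash pl.sh "
s=manip.get_image('side')[:,:,::-1].copy()
crop('',s,295,165,345,245,8,'pics/s5.png')"
```

```text
t 8.025 p [0.5288 0.0458 0.0373] yang -9.862905243750134 z [ 0.001  -0.0003 -1.    ] F [-2.4196 -0.7486 11.2312] M [-0.1085  0.5059  0.0231] gap 0.012249431599217308
q [-0.6047  0.6011  0.5812  1.9983 -0.5106  0.6876  0.1278]
```

View pics/s5.png

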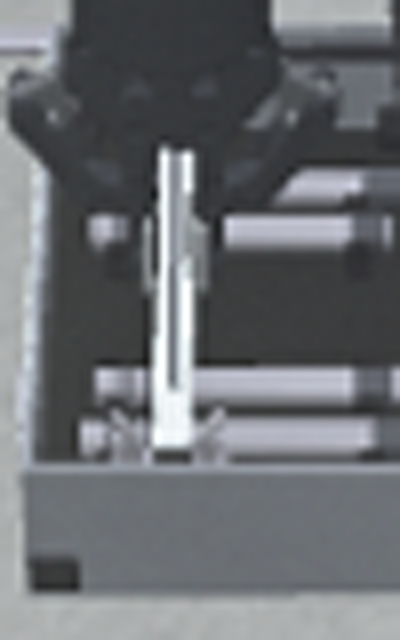

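Contact came at the expected height, TCP 0.0373, and the near end sits between the cheeks at (172,445). I'll release with a small opening and rise.

>>> play_rows(series=[{"dx": 0, "dy": 0, "dz": 0, "rx": 0, "ry": 0, "rz": 0, "grip": 0.03}, {"dx": 0, "dy": 0, "dz": 0, "rx": 0, "ry": 0, "rz": 0, "grip": 0.032}, {"dx": 0, "dy": 0, "dz": -0.005, "rx": 0, "ry": 0, "rz": 0, "grip": 0.032}, {"dx": 0, "dy": 0, "dz": -0.03, "rx": 0, "ry": 0, "rz": 0, "grip": 0.032}, {"dx": -0.01, "dy": 0, "dz": -0.05, "rx": 0, "ry": 0, "rz": 0, "grip": 0.032}, {"dx": -0.02, "dy": -0.03, "dz": -0.05, "rx": 0, "ry": 0, "rz": 0, "grip": 0.04}, {"dx": -0.02, "dy": -0.04, "dz": -0.05, "rx": 0, "ry": 0, "rz": 0, "grip": 0.05}])

```text
time_s: 8.95
ee_pos: [0.4542, 0.0087, 0.2213]
tool_rot: [2.403, 2.022, -0.006]
wrist_force: [0.5, 0.9, 2.2]
finger_gap: 0.0498
```

```bash
bash pl.sh "
s=manip.get_image('side')[:,:,::-1].copy();t=manip.get_image('top')[:,:,::-1].copy()
crop('',s,285,90,395,240,4,'pics/s6.png');crop('',t,255,115,375,225,5,'pics/t6.png')"
```

```text
t 8.95 p [0.4542 0.0087 0.2213] yang -9.8554354683746 z [-0.0023 -0.0035 -1.    ] F [0.5485 0.8912 2.2186] M [0.0481 0.0027 0.0083] gap 0.049756723163911075
q [-0.8519  0.1566  0.8409  2.0505 -0.135   0.9928 -0.1148]
```

View pics/s6.png

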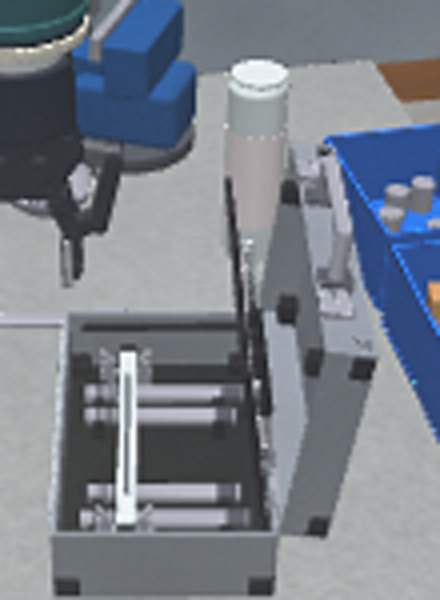

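View pics/t6.png

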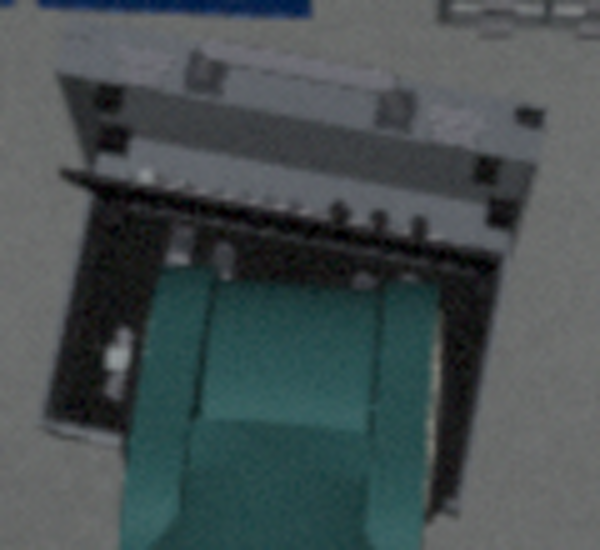

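The bar now lies in both saddles; its ends show at (127,355) and (127,520) in the side crop. The lid and panel are still open. The handle pixels match the lid at its 1.70 stop, so the next move is to the handle.

```bash
cat >> h.py <<'E'
HX,HY,HZ=.0825,0,.065
AM=np.array([[np.cos(YAW),-np.sin(YAW)],[np.sin(YAW),np.cos(YAW)]])
def W(p): return np.r_[CASE_C+AM@np.array(p[:2]),p[2]]
def hand(a): return W((HX-.2*np.cos(a)+.015*np.sin(a),0,HZ+.2*np.sin(a)+.015*np.cos(a)))
def tgt(a,tilt=0): # tilt deg about tool x : tool pose with grasp pt on the handle
    r=down(-9.8)*R.from_euler('x',tilt,degrees=True); return hand(a)+r.apply([0,0,.019]),r
E
bash pl.sh "
print(hand(1.7)); p,r=tgt(1.7)
plan(p+[-.1,0,.1],r,3)
c=p+[-.1,0,.1]
print(); plan(p+[0,0,.09],r,3,p0=c,r0=r)"
```

```text
t 9.05 p [0.4541 0.0084 0.2243] yang -9.939974029166391 z [ 0.0037  0.0035 -1.    ] F [ 1.1839  0.079  -0.034 ] M [-0.0024 -0.0915 -0.006 ] gap 0.049905221477309476
q [-0.8533  0.146   0.8437  2.0513 -0.1343  0.9932 -0.1152]
[0.6798 0.0185 0.2614]
((0.0107), (0.0408), (-0.0392), (0.06), (-0.08), (-0.05))
((0.0106), (0.0408), (-0.0393), (0.06), (-0.08), (-0.05))
((0.0106), (0.0407), (-0.0393), (0.06), (-0.08), (-0.05))

((0.0057), (0.0328), (0.0033), (0.0), (0.0), (0.0))
((0.0057), (0.0328), (0.0033), (0.0), (0.0), (0.0))
((0.0057), (0.0328), (0.0033), (0.0), (0.0), (0.0))
```

>>> play_rows(series=[{"dx": 0.006, "dy": 0.02, "dz": -0.05, "rx": 0, "ry": 0, "rz": 0, "grip": 0.06}, {"dx": 0.01, "dy": 0.04, "dz": -0.05, "rx": 0, "ry": 0, "rz": 0, "grip": 0.06}, {"dx": 0.01, "dy": 0.045, "dz": -0.015, "rx": 0, "ry": 0, "rz": 0, "grip": 0.06}, {"dx": 0.008, "dy": 0.04, "dz": 0, "rx": 0, "ry": 0, "rz": 0, "grip": 0.06}, {"dx": 0.006, "dy": 0.035, "dz": 0, "rx": 0, "ry": 0, "rz": 0, "grip": 0.06}, {"dx": 0.004, "dy": 0.025, "dz": 0, "rx": 0, "ry": 0, "rz": 0, "grip": 0.06}, {"dx": 0, "dy": 0, "dz": 0, "rx": 0, "ry": 0, "rz": 0, "grip": 0.06}])

```text
time_s: 9.93
ee_pos: [0.6688, 0.0185, 0.3429]
tool_rot: [-2.397, -2.025, -0.014]
wrist_force: [-1.3, 0.5, -0.5]
finger_gap: 0.0602
```

```bash
bash pl.sh "p,r=tgt(1.7)
plan(p+[0,0,.04],r,2)
s=manip.get_image('side')[:,:,::-1].copy();crop('',s,285,50,435,200,4,'pics/s7.png')
"
```

```text
t 9.925 p [0.6688 0.0185 0.3429] yang -9.633445858509749 z [ 0.0041  0.0085 -1.    ] F [-1.2958  0.5219 -0.5033] M [-0.0188  0.029  -0.0269] gap 0.06017934267475444
q [-0.5909  0.5248  0.8086  1.3704 -0.3857  1.401   0.0448]
((0.0007), (0.0053), (0.0303), (0.08), (-0.26), (0.08))
((0.0008), (0.0054), (0.0303), (0.08), (-0.26), (0.08))
```

View pics/s7.png

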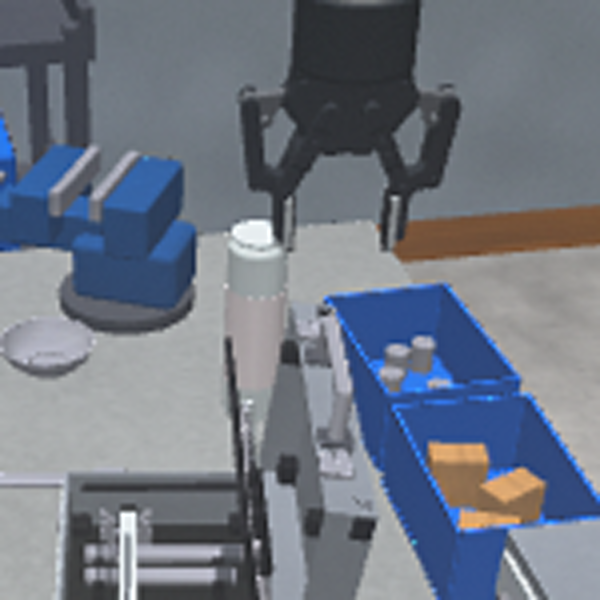

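The fingers are at (287,235) and (393,235), centred over the handle at column ~340. I'll descend and check again.

>>> play_rows(series=[{"dx": 0.001, "dy": 0.005, "dz": 0.03, "rx": 0, "ry": -0.2, "rz": 0, "grip": 0.06}, {"dx": 0.001, "dy": 0.004, "dz": 0.027, "rx": 0, "ry": -0.2, "rz": 0, "grip": 0.06}, {"dx": 0, "dy": 0, "dz": 0, "rx": 0, "ry": 0, "rz": 0, "grip": 0.06}])

```text
time_s: 10.35
ee_pos: [0.6761, 0.0194, 0.2858]
tool_rot: [2.4, 2.026, 0.007]
wrist_force: [-0.1, -0.7, 0.1]
finger_gap: 0.0603
```

```bash
bash pl.sh "p,r=tgt(1.7)
plan(p,r,2)
s=manip.get_image('side')[:,:,::-1].copy();crop('',s,325,80,405,180,6,'pics/s8.png')
"
```

```text
t 10.35 p [0.6761 0.0194 0.2858] yang -9.657370658829969 z [ 0.0035  0.0028 -1.    ] F [-0.1274 -0.6517  0.0683] M [-0.0186  0.0447  0.0281] gap 0.06032589446254654
q [-0.582   0.574   0.7877  1.4303 -0.4138  1.3032  0.0645]
((-0.0002), (0.0018), (0.0217), (0.09), (-0.1), (0.07))
((-0.0001), (0.0019), (0.0217), (0.09), (-0.1), (0.07))
```

View pics/s8.png

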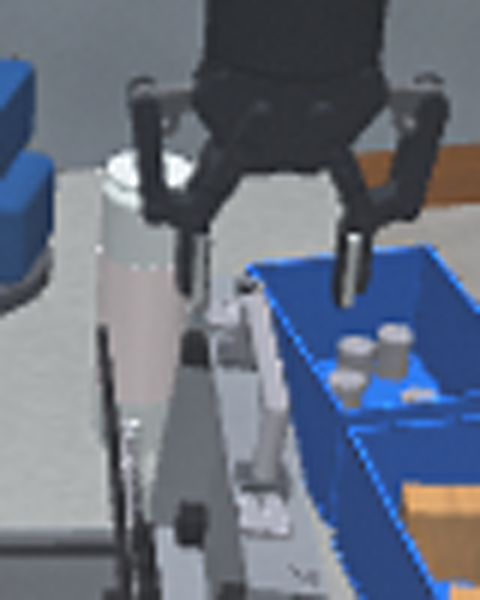

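>>> play_rows(series=[{"dx": 0, "dy": 0.001, "dz": 0.022, "rx": 0, "ry": 0, "rz": 0, "grip": 0.06}, {"dx": 0, "dy": 0.001, "dz": 0.017, "rx": 0, "ry": 0, "rz": 0, "grip": 0.06}, {"dx": 0, "dy": 0, "dz": 0, "rx": 0, "ry": 0, "rz": 0, "grip": 0.05}])

```text
time_s: 10.78
ee_pos: [0.6792, 0.0188, 0.2516]
tool_rot: [2.398, 2.025, 0.016]
wrist_force: [-0.7, -0.3, 1.2]
finger_gap: 0.0498
```

```bash
bash pl.sh "p,r=tgt(1.7)
plan(p,r,1)
s=manip.get_image('side')[:,:,::-1].copy();crop('',s,325,80,405,180,6,'pics/s9.png')
"
```

```text
t 10.775 p [0.6792 0.0188 0.2516] yang -9.651458945883112 z [ 0.0101  0.0041 -0.9999] F [-0.7421 -0.277   1.1786] M [0.05   0.0139 0.0385] gap 0.04981639492978683
q [-0.5738  0.6008  0.7724  1.469  -0.4361  1.2374  0.082 ]
((-0.0002), (0.0006), (0.0092), (0.53), (-0.33), (0.15))
```

View pics/s9.png

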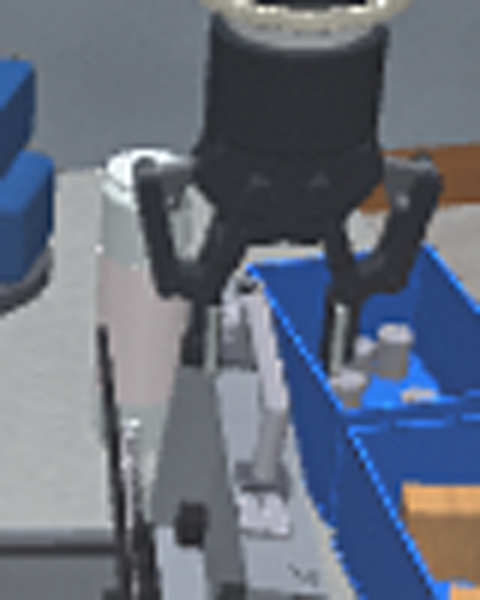

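>>> play_rows(series=[{"dx": 0, "dy": -0.003, "dz": 0.008, "rx": 0.3, "ry": -0.2, "rz": 0, "grip": 0.05}, {"dx": 0, "dy": -0.001, "dz": 0, "rx": 0, "ry": 0, "rz": 0, "grip": 0.035}, {"dx": 0, "dy": 0, "dz": 0, "rx": 0, "ry": 0, "rz": 0, "grip": 0.025}, {"dx": 0, "dy": 0, "dz": 0, "rx": 0, "ry": 0, "rz": 0, "grip": 0.02}])

```text
time_s: 11.32
ee_pos: [0.6759, 0.0194, 0.2459]
tool_rot: [2.398, 2.025, 0.01]
wrist_force: [-0.6, -0.3, -0.1]
finger_gap: 0.0199
```

```bash
bash pl.sh "p,r=tgt(1.7)
plan(p,r,1)
s=manip.get_image('side')[:,:,::-1].copy();crop('',s,325,80,405,180,6,'pics/s10.png')
"
```

```text
t 11.325 p [0.6759 0.0194 0.2459] yang -9.644984031857396 z [ 0.0073  0.0018 -1.    ] F [-0.5963 -0.323  -0.0902] M [ 0.0178 -0.0218 -0.0548] gap 0.01989860661634507
q [-0.5785  0.6012  0.772   1.4824 -0.4351  1.227   0.082 ]
((-0.0002), (0.004), (0.0035), (0.39), (-0.17), (0.16))
```

View pics/s10.png

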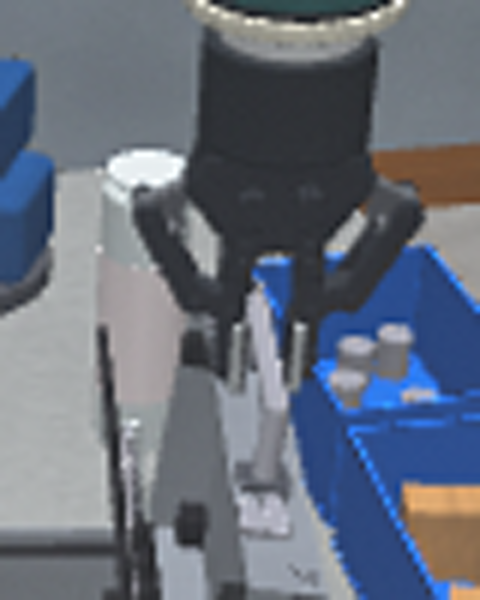

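Both pads, at (237,355) and (298,355), straddle the handle at (265,360) with no contact. I'll close now.

>>> play_rows(series=[{"dx": 0, "dy": 0, "dz": 0.003, "rx": 0, "ry": 0, "rz": 0, "grip": 0.012}, {"dx": 0, "dy": 0, "dz": 0, "rx": 0, "ry": 0, "rz": 0, "grip": 0.0}, {"dx": 0, "dy": 0, "dz": 0, "rx": 0, "ry": 0, "rz": 0, "grip": 0.0}, {"dx": 0, "dy": 0, "dz": 0, "rx": 0, "ry": 0, "rz": 0, "grip": 0.0}])

```text
time_s: 11.88
ee_pos: [0.6766, 0.0192, 0.2432]
tool_rot: [2.397, 2.024, 0.013]
wrist_force: [0.7, -0.2, 1.4]
finger_gap: 0.0098
```

```bash
cat >> h.py <<'E'
def circ():
    s=manip.state();r=R.from_rotvec(s['tool_rot']);g=s['ee_pos']+r.apply([0,0,-.019])
    q=AM.T@(g[:2]-CASE_C);x=HX-q[0];z=g[2]-HZ
    print('grasp case',q,g[2],'r',np.hypot(x,z),'lid',np.arctan2(z,x)-np.arctan2(.015,.2))
    show()
def swing(a0,a1,n,tilt0=0,tilt1=0):
    for i in range(n):
        pa,ra=tgt(a0+(a1-a0)*i/n,tilt0+(tilt1-tilt0)*i/n);pb,rb=tgt(a0+(a1-a0)*(i+1)/n,tilt0+(tilt1-tilt0)*(i+1)/n)
        print(np.round(ra.inv().apply(pb-pa),4),np.round((ra.inv()*rb).as_rotvec(degrees=True),2))
E
bash pl.sh "circ();p,r=tgt(1.7);plan(p,r,1);swing(1.7,1.2,10)"
```

```text
t 11.875 p [0.6766 0.0192 0.2432] yang -9.65690251337817 z [ 0.0091  0.0016 -1.    ] F [ 0.6596 -0.2015  1.373 ] M [-0.0224 -0.1456 -0.0384] gap 0.009811342821139386
q [-0.5775  0.6036  0.7707  1.4849 -0.4372  1.2207  0.0835]
grasp case [0.1197 0.    ] 0.2622490623941529 r 0.20072837978460953 lid 1.6823970261474077
t 11.875 p [0.6766 0.0192 0.2432] yang -9.65690251337817 z [ 0.0091  0.0016 -1.    ] F [ 0.6596 -0.2015  1.373 ] M [-0.0224 -0.1456 -0.0384] gap 0.009811342821139386
q [-0.5775  0.6036  0.7707  1.4849 -0.4372  1.2207  0.0835]
((-0.0001), (0.0033), (0.0009), (0.5), (-0.18), (0.14))
[-0.     -0.0099 -0.0018] [0. 0. 0.]
[ 0.     -0.0099 -0.0013] [0. 0. 0.]
[ 0.     -0.01   -0.0008] [0. 0. 0.]
[ 0.     -0.01   -0.0003] [0. 0. 0.]
[-0.     -0.01    0.0002] [0. 0. 0.]
[-0.     -0.01    0.0007] [0. 0. 0.]
[ 0.     -0.01    0.0012] [0. 0. 0.]
[ 0.     -0.0099  0.0017] [0. 0. 0.]
[-0.     -0.0098  0.0022] [0. 0. 0.]
[ 0.     -0.0097  0.0027] [0. 0. 0.]
```

>>> play_rows(series=[{"dx": 0, "dy": -0.009, "dz": -0.0015, "rx": 0, "ry": 0, "rz": 0, "grip": 0.0}, {"dx": 0, "dy": -0.01, "dz": -0.001, "rx": 0, "ry": 0, "rz": 0, "grip": 0.0}, {"dx": 0, "dy": -0.01, "dz": -0.0005, "rx": 0, "ry": 0, "rz": 0, "grip": 0.0}, {"dx": 0, "dy": -0.01, "dz": 0, "rx": 0, "ry": 0, "rz": 0, "grip": 0.0}, {"dx": 0, "dy": -0.01, "dz": 0.0005, "rx": 0, "ry": 0, "rz": 0, "grip": 0.0}])

```text
time_s: 12.5
ee_pos: [0.6271, 0.0278, 0.2478]
tool_rot: [2.394, 2.022, 0.021]
wrist_force: [0.2, 0.5, 23.3]
finger_gap: 0.0102
```

```bash
bash pl.sh "circ();p,r=tgt(1.45);plan(p,r,1);swing(1.45,.95,10)"
```

```text
t 12.5 p [0.6271 0.0278 0.2478] yang -9.63784618421086 z [ 0.0155  0.0021 -0.9999] F [ 0.2099  0.4934 23.3496] M [-0.0004 -0.4588 -0.0343] gap 0.010171399359621485
q [-0.6653  0.5038  0.8014  1.6216 -0.3903  1.1665  0.0564]
grasp case [0.0693 0.0001] 0.2667838933004448 r 0.20221546953919753 lid 1.4305912562081906
t 12.5 p [0.6271 0.0278 0.2478] yang -9.63784618421086 z [ 0.0155  0.0021 -0.9999] F [ 0.2099  0.4934 23.3496] M [-0.0004 -0.4588 -0.0343] gap 0.010171399359621485
q [-0.6653  0.5038  0.8014  1.6216 -0.3903  1.1665  0.0564]
((-0.0002), (0.0037), (0.0015), (0.86), (-0.27), (0.16))
[-0.     -0.01    0.0007] [0. 0. 0.]
[-0.     -0.01    0.0012] [0. 0. 0.]
[ 0.     -0.0099  0.0017] [0. 0. 0.]
[-0.     -0.0098  0.0022] [0. 0. 0.]
[ 0.     -0.0097  0.0027] [0. 0. 0.]
[-0.     -0.0095  0.0032] [0. 0. 0.]
[-0.     -0.0093  0.0036] [0. 0. 0.]
[-0.     -0.0092  0.0041] [0. 0. 0.]
[-0.     -0.0089  0.0045] [0. 0. 0.]
[ 0.     -0.0087  0.005 ] [0. 0. 0.]
```

>>> play_rows(series=[{"dx": 0, "dy": -0.009, "dz": -0.001, "rx": 0.2, "ry": 0, "rz": 0, "grip": 0.0}, {"dx": 0, "dy": -0.01, "dz": 0.0005, "rx": 0.2, "ry": 0, "rz": 0, "grip": 0.0}, {"dx": 0, "dy": -0.01, "dz": 0.001, "rx": 0.1, "ry": 0, "rz": 0, "grip": 0.0}, {"dx": 0, "dy": -0.01, "dz": 0.0015, "rx": 0.1, "ry": 0, "rz": 0, "grip": 0.0}])

```text
time_s: 13.0
ee_pos: [0.5838, 0.0352, 0.2424]
tool_rot: [-2.398, -2.026, -0.003]
wrist_force: [9.3, 0.6, -22.1]
finger_gap: 0.0096
```

```bash
bash pl.sh "circ();swing(1.25,.85,8)"
```

```text
t 13.0 p [0.5838 0.0352 0.2424] yang -9.608151976257593 z [-0.0003  0.0034 -1.    ] F [  9.3187   0.5593 -22.1301] M [-0.0755 -2.1871 -0.0345] gap 0.00958350341250732
q [-0.7328  0.4345  0.821   1.7256 -0.3506  1.1346  0.0251]
grasp case [0.0257 0.    ] 0.261434312345285 r 0.20448321634113686 lid 1.2144292866135107
t 13.0 p [0.5838 0.0352 0.2424] yang -9.608151976257593 z [-0.0003  0.0034 -1.    ] F [  9.3187   0.5593 -22.1301] M [-0.0755 -2.1871 -0.0345] gap 0.00958350341250732
q [-0.7328  0.4345  0.821   1.7256 -0.3506  1.1346  0.0251]
[ 0.     -0.0097  0.0027] [0. 0. 0.]
[-0.     -0.0095  0.0032] [0. 0. 0.]
[-0.     -0.0093  0.0036] [0. 0. 0.]
[ 0.     -0.0092  0.0041] [0. 0. 0.]
[-0.     -0.0089  0.0045] [0. 0. 0.]
[ 0.     -0.0087  0.005 ] [0. 0. 0.]
[ 0.     -0.0084  0.0054] [0. 0. 0.]
[-0.     -0.0082  0.0058] [0. 0. 0.]
```

>>> play_rows(series=[{"dx": 0, "dy": -0.0085, "dz": 0.005, "rx": 0, "ry": 0, "rz": -0.1, "grip": 0.0}, {"dx": 0, "dy": -0.0095, "dz": 0.004, "rx": 0, "ry": 0, "rz": 0, "grip": 0.0}, {"dx": 0, "dy": -0.0095, "dz": 0.004, "rx": 0, "ry": 0, "rz": 0, "grip": 0.0}])

```text
time_s: 13.38
ee_pos: [0.5558, 0.0401, 0.2316]
tool_rot: [-2.396, -2.028, -0.009]
wrist_force: [0.2, -0.1, 4.0]
finger_gap: 0.0098
```

```bash
bash pl.sh "circ();
s=manip.get_image('side')[:,:,::-1].copy();crop('',s,270,70,420,220,4,'pics/s11.png')
swing(1.05,.55,10)"
```

```text
t 13.375 p [0.5558 0.0401 0.2316] yang -9.498738769887998 z [ 0.0027  0.0054 -1.    ] F [ 0.1717 -0.139   4.0234] M [ 0.1048 -0.3201 -0.0507] gap 0.009777866554251002
q [-0.7796  0.3878  0.8313  1.8081 -0.3277  1.085   0.004 ]
grasp case [-0.0028  0.    ] 0.25061641941408097 r 0.20428127370004656 lid 1.0651355981697572
t 13.375 p [0.5558 0.0401 0.2316] yang -9.498738769887998 z [ 0.0027  0.0054 -1.    ] F [ 0.1717 -0.139   4.0234] M [ 0.1048 -0.3201 -0.0507] gap 0.009777866554251002
q [-0.7796  0.3878  0.8313  1.8081 -0.3277  1.085   0.004 ]
[-0.     -0.0089  0.0045] [0. 0. 0.]
[ 0.     -0.0087  0.005 ] [0. 0. 0.]
[-0.     -0.0084  0.0054] [0. 0. 0.]
[-0.     -0.0082  0.0058] [0. 0. 0.]
[ 0.     -0.0079  0.0062] [0. 0. 0.]
[ 0.     -0.0075  0.0066] [0. 0. 0.]
[-0.     -0.0072  0.007 ] [0. 0. 0.]
[-0.     -0.0068  0.0073] [0. 0. 0.]
[ 0.     -0.0065  0.0077] [0. 0. 0.]
[-0.     -0.0061  0.008 ] [0. 0. 0.]
```

View pics/s11.png

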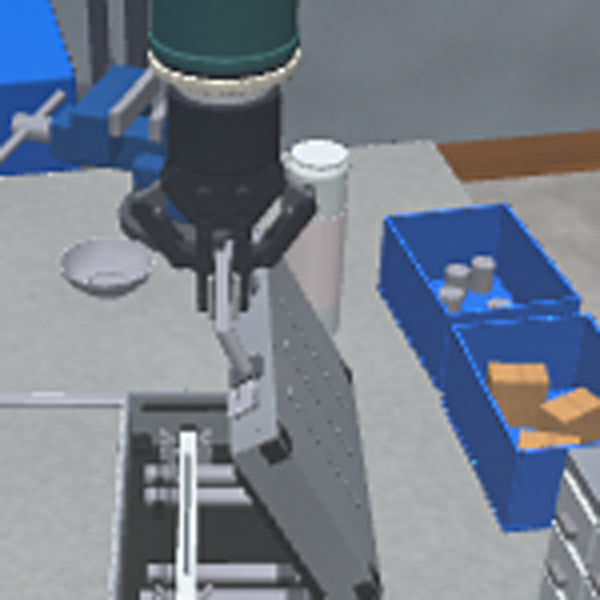

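The lid is following the grip at about 1.07 rad, with its handle between the pads at (225,275). I'll carry on swinging it.

>>> play_rows(series=[{"dx": 0, "dy": -0.009, "dz": 0.0045, "rx": 0, "ry": 0, "rz": -0.2, "grip": 0.0}, {"dx": 0, "dy": -0.0087, "dz": 0.005, "rx": 0, "ry": 0, "rz": 0, "grip": 0.0}, {"dx": 0, "dy": -0.0084, "dz": 0.0055, "rx": 0, "ry": 0, "rz": 0, "grip": 0.0}, {"dx": 0, "dy": -0.0082, "dz": 0.006, "rx": 0, "ry": 0, "rz": 0, "grip": 0.0}])

```text
time_s: 13.92
ee_pos: [0.5191, 0.0464, 0.2087]
tool_rot: [-2.392, -2.033, -0.009]
wrist_force: [7.3, 0.2, -5.7]
finger_gap: 0.0095
```

```bash
bash pl.sh "circ();swing(.85,.35,10)"
```

```text
t 13.925 p [0.5191 0.0464 0.2087] yang -9.278467675691276 z [ 0.0026  0.0055 -1.    ] F [ 7.328   0.1521 -5.7088] M [ 0.0477 -1.6908 -0.1231] gap 0.009462140368580872
q [-0.8333  0.3409  0.8375  1.9177 -0.3043  1.0093 -0.0223]
grasp case [-0.04  0.  ] 0.2277148981260892 r 0.2036789117877268 lid 0.8505701143337177
t 13.925 p [0.5191 0.0464 0.2087] yang -9.278467675691276 z [ 0.0026  0.0055 -1.    ] F [ 7.328   0.1521 -5.7088] M [ 0.0477 -1.6908 -0.1231] gap 0.009462140368580872
q [-0.8333  0.3409  0.8375  1.9177 -0.3043  1.0093 -0.0223]
[ 0.     -0.0079  0.0062] [0. 0. 0.]
[ 0.     -0.0075  0.0066] [0. 0. 0.]
[-0.     -0.0072  0.007 ] [0. 0. 0.]
[-0.     -0.0068  0.0073] [0. 0. 0.]
[ 0.     -0.0065  0.0077] [0. 0. 0.]
[-0.     -0.0061  0.008 ] [0. 0. 0.]
[-0.     -0.0057  0.0083] [0. 0. 0.]
[-0.     -0.0052  0.0085] [0. 0. 0.]
[ 0.     -0.0048  0.0088] [0. 0. 0.]
[-0.     -0.0044  0.009 ] [0. 0. 0.]
```

>>> play_rows(series=[{"dx": 0, "dy": -0.0075, "dz": 0.0062, "rx": 0, "ry": 0, "rz": 0.2, "grip": 0.0}, {"dx": 0, "dy": -0.0073, "dz": 0.0066, "rx": 0, "ry": 0, "rz": 0.2, "grip": 0.0}, {"dx": 0, "dy": -0.007, "dz": 0.007, "rx": 0, "ry": 0, "rz": 0.1, "grip": 0.0}, {"dx": 0, "dy": -0.0068, "dz": 0.0073, "rx": 0, "ry": 0, "rz": 0.1, "grip": 0.0}, {"dx": 0, "dy": -0.0064, "dz": 0.0076, "rx": 0, "ry": 0, "rz": 0, "grip": 0.0}])

```text
time_s: 14.55
ee_pos: [0.4813, 0.0529, 0.1715]
tool_rot: [-2.402, -2.019, -0.007]
wrist_force: [4.5, 0.2, -2.9]
finger_gap: 0.0098
```

```bash
bash pl.sh "circ();swing(.6,0,12)"
```

```text
t 14.55 p [0.4813 0.0529 0.1715] yang -9.889225270858082 z [ 0.0009  0.0056 -1.    ] F [ 4.4561  0.2237 -2.8769] M [ 0.0876 -1.0393 -0.0124] gap 0.009782142331536896
q [-0.8724  0.3211  0.8316  2.0371 -0.308   0.9062 -0.0462]
grasp case [-0.0783  0.    ] 0.19046460012182012 r 0.20397453908280447 lid 0.5876520803053734
t 14.55 p [0.4813 0.0529 0.1715] yang -9.889225270858082 z [ 0.0009  0.0056 -1.    ] F [ 4.4561  0.2237 -2.8769] M [ 0.0876 -1.0393 -0.0124] gap 0.009782142331536896
q [-0.8724  0.3211  0.8316  2.0371 -0.308   0.9062 -0.0462]
[ 0.     -0.0061  0.008 ] [0. 0. 0.]
[-0.     -0.0057  0.0083] [0. 0. 0.]
[-0.     -0.0052  0.0085] [0. 0. 0.]
[ 0.     -0.0048  0.0088] [0. 0. 0.]
[-0.     -0.0044  0.009 ] [0. 0. 0.]
[ 0.     -0.0039  0.0092] [0. 0. 0.]
[-0.     -0.0034  0.0094] [0. 0. 0.]
[ 0.     -0.003   0.0096] [0. 0. 0.]
[-0.     -0.0025  0.0097] [0. 0. 0.]
[-0.     -0.002   0.0098] [0. 0. 0.]
[-0.     -0.0015  0.0099] [0. 0. 0.]
[ 0.    -0.001  0.01 ] [0. 0. 0.]
```

>>> play_rows(series=[{"dx": 0, "dy": -0.0058, "dz": 0.008, "rx": 0, "ry": 0, "rz": 0, "grip": 0.0}, {"dx": 0, "dy": -0.0055, "dz": 0.0083, "rx": 0, "ry": 0, "rz": 0, "grip": 0.0}, {"dx": 0, "dy": -0.0051, "dz": 0.0085, "rx": 0, "ry": 0, "rz": 0, "grip": 0.0}, {"dx": 0, "dy": -0.0047, "dz": 0.0088, "rx": 0, "ry": 0, "rz": 0, "grip": 0.0}, {"dx": 0, "dy": -0.0043, "dz": 0.009, "rx": 0, "ry": 0, "rz": 0, "grip": 0.0}])

```text
time_s: 15.18
ee_pos: [0.4552, 0.0575, 0.126]
tool_rot: [-2.403, -2.02, -0.008]
wrist_force: [3.1, -1.1, 2.9]
finger_gap: 0.01
```

```bash
bash pl.sh "circ();swing(.32,0,7)"
```

```text
t 15.175 p [0.4552 0.0575 0.126 ] yang -9.898072326167789 z [ 0.0026  0.0049 -1.    ] F [ 3.1125 -1.0531  2.8622] M [-0.1783 -0.8238 -0.0301] gap 0.010024453580854143
q [-0.8659  0.3508  0.7952  2.1318 -0.3599  0.7889 -0.0164]
grasp case [-0.1049  0.0001] 0.1449604391840719 r 0.20370031233505007 lid 0.32853135351826884
t 15.175 p [0.4552 0.0575 0.126 ] yang -9.898072326167789 z [ 0.0026  0.0049 -1.    ] F [ 3.1125 -1.0531  2.8622] M [-0.1783 -0.8238 -0.0301] gap 0.010024453580854143
q [-0.8659  0.3508  0.7952  2.1318 -0.3599  0.7889 -0.0164]
[-0.     -0.0033  0.0085] [0. 0. 0.]
[-0.     -0.0029  0.0087] [0. 0. 0.]
[ 0.     -0.0025  0.0088] [0. 0. 0.]
[-0.     -0.0021  0.0089] [0. 0. 0.]
[ 0.     -0.0017  0.009 ] [0. 0. 0.]
[ 0.     -0.0013  0.0091] [0. 0. 0.]
[ 0.     -0.0009  0.0091] [0. 0. 0.]
```

>>> play_rows(series=[{"dx": 0, "dy": -0.0033, "dz": 0.0085, "rx": 0, "ry": 0, "rz": 0, "grip": 0.0}, {"dx": 0, "dy": -0.0029, "dz": 0.0087, "rx": 0, "ry": 0, "rz": 0, "grip": 0.0}, {"dx": 0, "dy": -0.0025, "dz": 0.0088, "rx": 0, "ry": 0, "rz": 0, "grip": 0.0}, {"dx": 0, "dy": -0.002, "dz": 0.0088, "rx": 0, "ry": 0, "rz": 0, "grip": 0.0}, {"dx": 0, "dy": -0.0015, "dz": 0.008, "rx": 0, "ry": 0, "rz": 0, "grip": 0.0}])

```text
time_s: 15.8
ee_pos: [0.4421, 0.0598, 0.0799]
tool_rot: [-2.403, -2.02, -0.007]
wrist_force: [4.1, -1.1, 1.4]
finger_gap: 0.0097
```

```bash
bash pl.sh "circ()
s=manip.get_image('side')[:,:,::-1].copy();crop('',s,240,100,390,250,4,'pics/s12.png')"
```

```text
t 15.8 p [0.4421 0.0598 0.0799] yang -9.91104208736068 z [ 0.0018  0.0045 -1.    ] F [ 4.092  -1.1445  1.4132] M [-0.2435 -1.1393 -0.0029] gap 0.009673707802500688
q [-0.8157  0.4178  0.7276  2.187  -0.4493  0.6825  0.0519]
grasp case [-0.1182  0.0001] 0.09886792597117407 r 0.20350135651977416 lid 0.09234420189538935
t 15.8 p [0.4421 0.0598 0.0799] yang -9.91104208736068 z [ 0.0018  0.0045 -1.    ] F [ 4.092  -1.1445  1.4132] M [-0.2435 -1.1393 -0.0029] gap 0.009673707802500688
q [-0.8157  0.4178  0.7276  2.187  -0.4493  0.6825  0.0519]
```

View pics/s12.png

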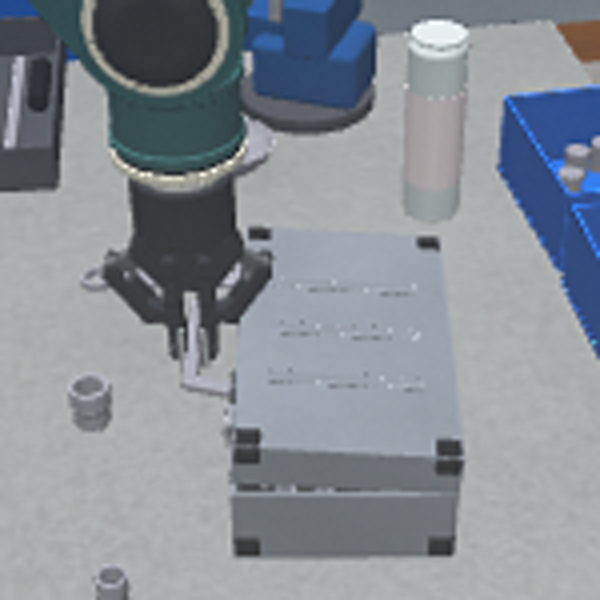

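The lid is nearly shut, with a small front gap at (245,485). I'll lower it slowly until it makes contact.

>>> play_rows(series=[{"dx": 0, "dy": -0.001, "dz": 0.005, "rx": 0, "ry": 0, "rz": 0, "grip": 0.0}, {"dx": 0, "dy": -0.0008, "dz": 0.005, "rx": 0, "ry": 0, "rz": 0, "grip": 0.0}, {"dx": 0, "dy": -0.0005, "dz": 0.004, "rx": 0, "ry": 0, "rz": 0, "grip": 0.0}])

```text
time_s: 16.23
ee_pos: [0.4404, 0.0602, 0.0646]
tool_rot: [-2.404, -2.02, -0.008]
wrist_force: [-11.3, -1.6, 61.6]
finger_gap: 0.0096
```

```bash
bash pl.sh "circ()"
```

```text
t 16.225 p [0.4404 0.0602 0.0646] yang -9.92565434328642 z [ 0.0032  0.0045 -1.    ] F [-11.2694  -1.6132  61.5997] M [-0.2408  2.8205  0.1007] gap 0.009579587662628966
q [-0.7921  0.4443  0.699   2.1982 -0.4834  0.6475  0.0793]
grasp case [-0.1199  0.0002] 0.08359076716375186 r 0.20324009096902637 lid 0.016740143049225165
t 16.225 p [0.4404 0.0602 0.0646] yang -9.92565434328642 z [ 0.0032  0.0045 -1.    ] F [-11.2694  -1.6132  61.5997] M [-0.2408  2.8205  0.1007] gap 0.009579587662628966
q [-0.7921  0.4443  0.699   2.1982 -0.4834  0.6475  0.0793]
```

>>> play_rows(series=[{"dx": 0, "dy": 0, "dz": 0, "rx": 0, "ry": 0, "rz": 0, "grip": 0.0}, {"dx": 0, "dy": 0, "dz": 0, "rx": 0, "ry": 0, "rz": 0, "grip": 0.0}])

```text
time_s: 16.48
ee_pos: [0.4405, 0.0602, 0.0643]
tool_rot: [-2.404, -2.02, -0.009]
wrist_force: [1.8, -1.4, 1.1]
finger_gap: 0.0098
```

```bash
bash pl.sh "circ()
s=manip.get_image('side')[:,:,::-1].copy();crop('',s,285,160,365,250,6,'pics/s13.png')
swing(0,.785,18)"
```

```text
t 16.475 p [0.4405 0.0602 0.0643] yang -9.93485870810029 z [ 0.0033  0.0047 -1.    ] F [ 1.8261 -1.3662  1.0784] M [-0.2753 -0.8779 -0.1256] gap 0.009798664658423715
q [-0.7914  0.4448  0.6982  2.1981 -0.4842  0.6469  0.0798]
grasp case [-0.1198  0.0003] 0.08333080552117417 r 0.2031399504541051 lid 0.015500390886542384
t 16.475 p [0.4405 0.0602 0.0643] yang -9.93485870810029 z [ 0.0033  0.0047 -1.    ] F [ 1.8261 -1.3662  1.0784] M [-0.2753 -0.8779 -0.1256] gap 0.009798664658423715
q [-0.7914  0.4448  0.6982  2.1981 -0.4842  0.6469  0.0798]
[-0.      0.0008 -0.0087] [0. 0. 0.]
[ 0.      0.0012 -0.0087] [0. 0. 0.]
[ 0.      0.0016 -0.0086] [0. 0. 0.]
[-0.      0.002  -0.0085] [0. 0. 0.]
[-0.      0.0023 -0.0084] [0. 0. 0.]
[ 0.      0.0027 -0.0083] [0. 0. 0.]
[ 0.      0.0031 -0.0082] [0. 0. 0.]
[ 0.      0.0034 -0.008 ] [0. 0. 0.]
[-0.      0.0038 -0.0079] [0. 0. 0.]
[ 0.      0.0041 -0.0077] [0. 0. 0.]
[-0.      0.0044 -0.0075] [0. 0. 0.]
[ 0.      0.0048 -0.0073] [0. 0. 0.]
[ 0.      0.0051 -0.0071] [0. 0. 0.]
[-0.      0.0054 -0.0069] [0. 0. 0.]
[-0.      0.0057 -0.0066] [0. 0. 0.]
[ 0.      0.006  -0.0064] [0. 0. 0.]
[-0.      0.0062 -0.0061] [0. 0. 0.]
[ 0.      0.0065 -0.0059] [0. 0. 0.]
```

View pics/s13.png

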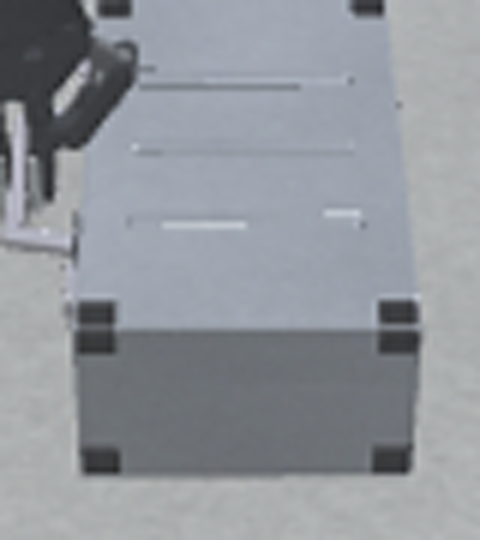

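The lid is fully shut: the side face shows no gap between lid and base at row 330. Next I'll raise the lid alone.

>>> play_rows(series=[{"dx": 0, "dy": 0.0005, "dz": -0.006, "rx": 0, "ry": 0, "rz": 0, "grip": 0.0}, {"dx": 0, "dy": 0.001, "dz": -0.0085, "rx": 0, "ry": 0, "rz": 0, "grip": 0.0}, {"dx": 0, "dy": 0.0015, "dz": -0.0085, "rx": 0, "ry": 0, "rz": 0, "grip": 0.0}, {"dx": 0, "dy": 0.002, "dz": -0.0085, "rx": 0, "ry": 0, "rz": 0, "grip": 0.0}, {"dx": 0, "dy": 0.0024, "dz": -0.0084, "rx": 0, "ry": 0, "rz": 0, "grip": 0.0}, {"dx": 0, "dy": 0.0028, "dz": -0.0083, "rx": 0, "ry": 0, "rz": 0, "grip": 0.0}])

```text
time_s: 17.27
ee_pos: [0.4506, 0.0586, 0.1154]
tool_rot: [-2.403, -2.021, -0.008]
wrist_force: [7.5, 0.0, -9.1]
finger_gap: 0.0098
```

```bash
bash pl.sh "circ();s=manip.get_image('side')[:,:,::-1].copy();crop('',s,265,130,385,250,5,'pics/s14.png')"
```

```text
t 17.275 p [0.4506 0.0586 0.1154] yang -9.889164755166906 z [ 0.003   0.0045 -1.    ] F [ 7.4995  0.0269 -9.1151] M [ 0.0798 -1.188   0.0613] gap 0.009766188009762363
q [-0.8613  0.363   0.7847  2.1493 -0.378   0.7626 -0.0042]
grasp case [-0.1096  0.0004] 0.13437749127148182 r 0.20428389102944614 lid 0.27164570082457373
t 17.275 p [0.4506 0.0586 0.1154] yang -9.889164755166906 z [ 0.003   0.0045 -1.    ] F [ 7.4995  0.0269 -9.1151] M [ 0.0798 -1.188   0.0613] gap 0.009766188009762363
q [-0.8613  0.363   0.7847  2.1493 -0.378   0.7626 -0.0042]
```

View pics/s14.png

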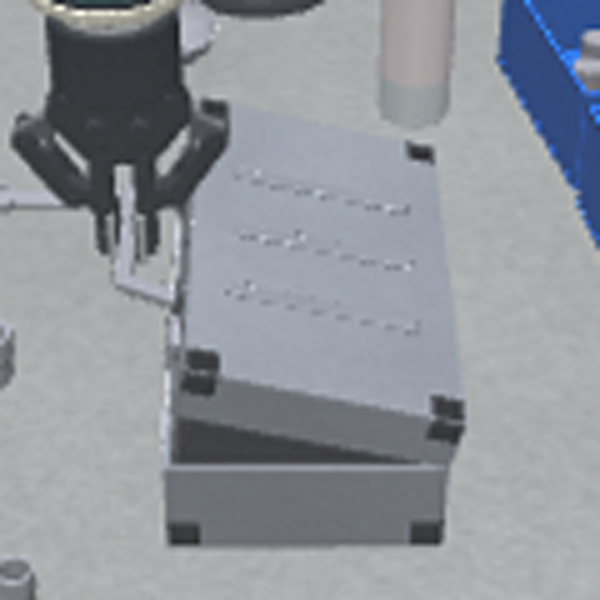

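>>> play_rows(series=[{"dx": 0, "dy": 0.0032, "dz": -0.008, "rx": 0, "ry": 0, "rz": 0, "grip": 0.0}, {"dx": 0, "dy": 0.0036, "dz": -0.0078, "rx": 0, "ry": 0, "rz": 0, "grip": 0.0}, {"dx": 0, "dy": 0.004, "dz": -0.0076, "rx": 0, "ry": 0, "rz": 0, "grip": 0.0}, {"dx": 0, "dy": 0.0043, "dz": -0.0074, "rx": 0, "ry": 0, "rz": 0, "grip": 0.0}, {"dx": 0, "dy": 0.0047, "dz": -0.0072, "rx": 0, "ry": 0, "rz": 0, "grip": 0.0}, {"dx": 0, "dy": 0.005, "dz": -0.007, "rx": 0, "ry": 0, "rz": 0, "grip": 0.0}])

```text
time_s: 18.08
ee_pos: [0.4729, 0.0547, 0.1626]
tool_rot: [-2.398, -2.019, -0.0]
wrist_force: [-3.7, 3.5, -3.3]
finger_gap: 0.0098
```

```bash
bash pl.sh "circ();swing(.56,.785,5)"
```

```text
t 18.075 p [0.4729 0.0547 0.1626] yang -9.827656919563408 z [-0.0042  0.0055 -1.    ] F [-3.667   3.4538 -3.3322] M [ 0.695   1.1672 -0.0097] gap 0.009752371492192253
q [-0.8786  0.323   0.8293  2.06   -0.3141  0.8878 -0.0442]
grasp case [-0.0869  0.0003] 0.1815661810950739 r 0.2055993473186245 lid 0.5279483305689588
t 18.075 p [0.4729 0.0547 0.1626] yang -9.827656919563408 z [-0.0042  0.0055 -1.    ] F [-3.667   3.4538 -3.3322] M [ 0.695   1.1672 -0.0097] gap 0.009752371492192253
q [-0.8786  0.323   0.8293  2.06   -0.3141  0.8878 -0.0442]
[-0.      0.0055 -0.0071] [0. 0. 0.]
[ 0.      0.0058 -0.0069] [0. 0. 0.]
[-0.      0.0061 -0.0066] [0. 0. 0.]
[ 0.      0.0064 -0.0063] [0. 0. 0.]
[ 0.      0.0067 -0.006 ] [0. 0. 0.]
```

>>> play_rows(series=[{"dx": 0, "dy": 0.006, "dz": -0.0062, "rx": 0, "ry": 0, "rz": 0, "grip": 0.0}, {"dx": 0, "dy": 0.0062, "dz": -0.0062, "rx": 0, "ry": 0, "rz": 0, "grip": 0.0}, {"dx": 0, "dy": 0.0065, "dz": -0.006, "rx": 0, "ry": 0, "rz": 0, "grip": 0.0}, {"dx": 0, "dy": 0.0066, "dz": -0.0058, "rx": 0, "ry": 0, "rz": 0, "grip": 0.0}, {"dx": 0, "dy": 0.0066, "dz": -0.0056, "rx": 0, "ry": 0, "rz": 0, "grip": 0.0}, {"dx": 0, "dy": 0, "dz": 0, "rx": 0, "ry": 0, "rz": 0, "grip": 0.0}, {"dx": 0, "dy": 0, "dz": 0, "rx": 0, "ry": 0, "rz": 0, "grip": 0.0}])

```text
time_s: 18.95
ee_pos: [0.4953, 0.0509, 0.1922]
tool_rot: [-2.38, -2.007, 0.027]
wrist_force: [3.1, 2.2, -9.5]
finger_gap: 0.0097
```

```bash
bash pl.sh "circ();s=manip.get_image('side')[:,:,::-1].copy();crop('',s,265,110,385,250,4,'pics/s15.png');t=manip.get_image('top')[:,:,::-1].copy();cv2.imwrite('pics/t15.png',t)"
```

```text
t 18.95 p [0.4953 0.0509 0.1922] yang -9.723904694210244 z [-0.0316  0.0107 -0.9994] F [ 3.1193  2.1626 -9.5439] M [ 0.5109 -0.3218 -0.0227] gap 0.00971275938426956
q [-0.8469  0.338   0.8346  1.9643 -0.3107  1.0002 -0.0314]
grasp case [-0.0636  0.0004] 0.2111663422160471 r 0.20663931918978273 lid 0.7108824736812465
t 18.95 p [0.4953 0.0509 0.1922] yang -9.723904694210244 z [-0.0316  0.0107 -0.9994] F [ 3.1193  2.1626 -9.5439] M [ 0.5109 -0.3218 -0.0227] gap 0.00971275938426956
q [-0.8469  0.338   0.8346  1.9643 -0.3107  1.0002 -0.0314]
```

View pics/s15.png

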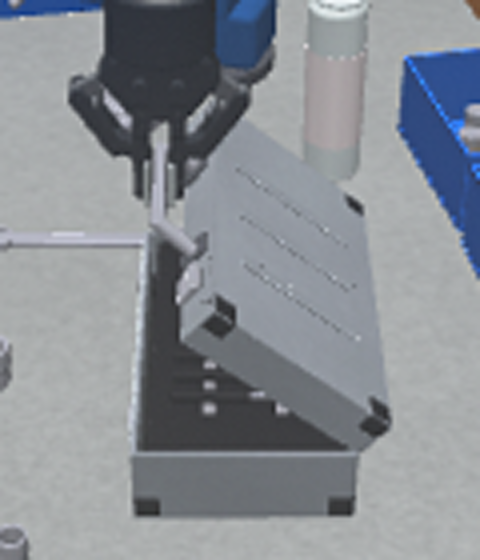

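View pics/t15.png

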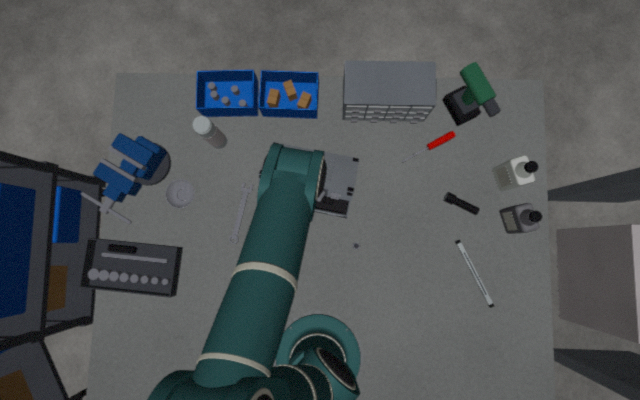

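>>> play_rows(series=[{"dx": 0, "dy": 0.005, "dz": -0.004, "rx": -0.2, "ry": 0, "rz": 0, "grip": 0.0}, {"dx": 0, "dy": 0.005, "dz": -0.004, "rx": -0.2, "ry": 0, "rz": 0, "grip": 0.0}, {"dx": 0, "dy": 0, "dz": 0, "rx": 0, "ry": 0, "rz": 0, "grip": 0.0}, {"dx": 0, "dy": 0, "dz": 0, "rx": 0, "ry": 0, "rz": 0, "grip": 0.0}])

```text
time_s: 19.55
ee_pos: [0.5032, 0.0495, 0.2003]
tool_rot: [-2.379, -2.007, 0.026]
wrist_force: [0.7, 2.6, -4.8]
finger_gap: 0.0099
```

```bash
bash pl.sh "circ();s=manip.get_image('side')[:,:,::-1].copy();crop('',s,285,150,385,250,6,'pics/s16.png');circ();print(manip.state()['qvel'])"
```

```text
t 19.55 p [0.5032 0.0495 0.2003] yang -9.702970206909002 z [-0.0313  0.0112 -0.9994] F [ 0.7147  2.5774 -4.8135] M [ 0.4393  0.0012 -0.0208] gap 0.009855200180211514
q [-0.8386  0.3422  0.8361  1.9388 -0.3104  1.0225 -0.0278]
grasp case [-0.0556  0.0003] 0.21924548118492052 r 0.20703238028915494 lid 0.7657210314131375
t 19.55 p [0.5032 0.0495 0.2003] yang -9.702970206909002 z [-0.0313  0.0112 -0.9994] F [ 0.7147  2.5774 -4.8135] M [ 0.4393  0.0012 -0.0208] gap 0.009855200180211514
q [-0.8386  0.3422  0.8361  1.9388 -0.3104  1.0225 -0.0278]
grasp case [-0.0556  0.0003] 0.21924121319875917 r 0.20701890355823876 lid 0.7657628361545644
t 19.6 p [0.5032 0.0495 0.2003] yang -9.700039023267296 z [-0.0313  0.0112 -0.9994] F [-0.0437  1.0202 -3.7613] M [ 0.433   0.2804 -0.0408] gap 0.009504895860565991
q [-0.8386  0.3422  0.8361  1.9388 -0.3104  1.0224 -0.0278]
[-0.0005 -0.0009  0.0001  0.0017  0.0001 -0.0005  0.0009]
```

View pics/s16.png

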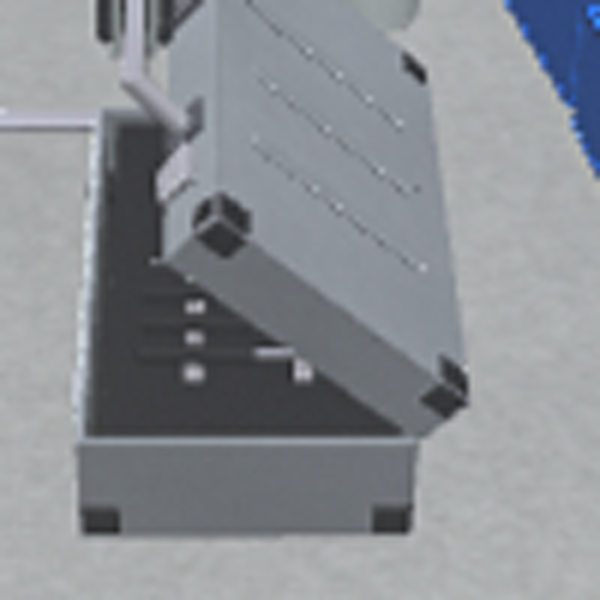

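The lid is held still at about 0.77 rad. The panel lies flat inside the rim with its tools on top, at roughly (195,340) in the crop. I'll hand the job in.

```bash
python3 -c "
from rig import manip
print(manip.job_done())"
```

```text
the job is handed in; nothing more can be done
None
```

I did every step of the task and handed the job in at 19.6 s; no verdict was reported.

**Bar:** I gripped the bar farthest to the robot's left and laid it in both saddles. Contact came at the expected height. After I let go, the side view showed both ends down in their slots. I couldn't see it again once the panel was down over it.

**Closing:** I took the lid by its handle near its 1.70 rad stop and swung it down at about 0.4 rad/s, with the panel carried in it. The side view then showed no gap at the rim. My hinge estimate read 0.016 rad when shut, which I put down to the handle sitting about 3 mm off in the grip. The wrist force peaked at about 62 N as the lid seated, against the 120 N limit.

**Last checks:** The lid is held still by its handle at about 0.77 rad, with the fingers closed on it (gap 9.5–9.9 mm). The panel looks flat inside the rim with its tools on top.

**Small disagreements:**
- The grasp point's distance from the hinge line drifted from 201 to 207 mm, so the handle has moved a few millimetres within the pads.
- The tool ended tilted by about 2°.
- The panel angle was judged by eye only.
- In the last top view the other bench things looked unmoved, but the arm hid one of the two sockets there. I didn't measure any of them again.

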